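# Kit tube stubs from a tilt-out bin

## Robot

A 6-joint arm with a two-finger parallel gripper is mounted at the origin on the work surface. World frame = base frame: x ahead of the robot, y to its left, z up, the work surface at z = 0. Lengths are in m, angles in rad, forces in N, time in s.
With the tool pointing down it reaches from about 0.25 to 0.775 m from the base axis. Payload 4 kg.
Tool frame: the origin (TCP) lies midway between the tips of the shut fingers; the grasp point (between the pads) lies 19 mm behind it; y points along the fingers, x is the direction in which the jaws open and shut, and the axes are right-handed (so a half turn about y gives the same grasp; the last joint's range is limited). The gripper opens to 85 mm and grips with 20 to 120 N. Pads are 22 mm wide; open, the fingers measure 114 mm over their backs; the gripper's body (76 mm by 85 mm) begins 54 mm behind the grasp point. The pads swing forward as they close: fully open they stand 13 mm farther back than shut.
Start: joints at [1.04, 0.087, 1.371, -0, 1.684, -0.103], TCP at [0.228, 0.5, 0.231] pointing down, gripper open.
Joint ranges: [-3.1, 3.1], [-0.76, 2.03], [0.27, 2.55], [-1.08, 4.22], [0.17, 2.65], [-2.57, 2.57]. Speed limits (rad/s): [2.79, 2.79, 3.14, 3.14, 3.14, 3.14].

## Interface

Orientations are given as a 3x3 rotation matrix whose columns are the frame's x, y, z axes.
In Python, from bench import arm, viewer gives the robot as it stands.
- The arm moves only by the tool send_rows, never from a script. Its arguments are lists of equal length, an entry for each row: "translation": the shift along the tool's x, y, z in cm, a list of three; "turn": the turn about the tool's y in rad; "grip": the finger opening in cm, from 0 to 8.54. In form: {"translation": [[x, y, z], ...], "turn": [turn, ...], "grip": [grip, ...]}. A call has 1 to 10 rows; each row shifts and turns the pose as measured when the row begins, along the tool's axes as they then stand; what a row does not reach is not made up. A row lasts 1/12 s, in which the tool goes at most 41.7 mm and 7.16 degrees, less where a joint would pass 70% of its speed; a pose out of reach is approached as far as the arm can. A call with a gripper value outside its range is refused whole. The fingers move at their own pace and stop on an object; the grip force is fixed at half the most. Time passes only in rows, so rows that do not move let the fingers close. It gives the time, the measured TCP pose, the force and the opening at its end, in the units of the state.
- arm.get_obs(): the state, without advancing time (a new reading comes with each control period).
- viewer.read_camera(name): name is "scene" or "top" or "wrist"; returns a dict with "pixels" (420x560x3 uint8, red, green, blue), "range_z" (420x560 float32, m along the optical axis (not along the pixel's ray), 0 where there is no reading), "mtx" (3x3 intrinsics, pixels), "position" and "attitude" of the camera in the world. Camera axes: x right, y down, z forward; pixel columns grow to the right and rows downward; lengths in m; the calibration is good to about 2 mm. A picture is of the moment at which its call begins.
- arm.finish_job(): hands the job in, once; it reports no verdict.
The state is a dict: "t": time; "joints": joint angles; "dq": joint speeds; "effort": joint torques, N m; "tcp_pos": TCP position; "ee_rot": TCP orientation; "wrist_force": force on the tool from outside, world axes, zero at the start; "wrist_torque": the same for the moment, N m; "finger_gap": opening from 0.0 (shut) to 1.0 (fully open).
Only numpy, scipy, OpenCV 4.12 (cv2) and the standard library are available. Lean on these libraries where they do the work, as an engineer would, in place of code of your own. Each camera call takes 0.05 s, during which the arm holds its last target. There are 200 camera calls.

## Task

Two welded sheet-metal boxes stand in the way of the tilt-out bin: first move both on to the rubber mat. Then tilt the bin right out, take out every square tube stub in it and lay them all down in the steel tray, and finally tilt the empty bin fully shut; leave the other things on the table where they are.

Things in the scene. Friction and masses are not known exactly. Their poses are not given: they have to be found in the camera images.
- bin (a joint): tilt of the tilt-out bin about its bottom hinge, rad: 0 shut (upright), grows as its top tilts out towards the robot, 0.82 fully open at its stop. The hinge is stiff (0.28 N m friction), so it stays nearly where it is left; with tubes inside it may sink on to the open stop by itself beyond about 0.4
- cabinet: blue sheet-steel housing of the bin, fixed, 374 wide (y), 133 deep, 168 mm high; origin on the table under the hinge line at the middle of the front; its x axis points level to the back (away from the front), y along the width, z up. Its 8 mm roof (top at z 168) starts 12 mm behind the hinge line; its back is open above 60 mm
- hinge_mid (a point): middle of the bin's hinge line, 15 mm above the table; it runs along the cabinet's y. The bin (front 85 mm high but for the tongue, 60 mm deep, floor 3 mm above the hinge when shut) has a bay for a tube at y about -137, -65, 65 and 137 mm, with low dividers 50 mm high
- bin_pull (a point): middle of the top edge of the bin's pull tongue, an upright plate 40 wide (y), 8 mm thick (point 4 mm behind its outer face) in the middle of the grey bin's front; when shut its outer face is in the hinge line's upright plane. Top edge 200 mm from the hinge, 215 above the table when shut, so its top 47 mm stand free above the roof and can be hooked from behind, pinched or pushed
- tray: low open steel tray, fixed, 175 (x) by 250 (y) by 27 mm high outside, walls and floor 4 mm; origin at the centre of its underside, z up
- mat: black rubber mat, fixed, 160 (x) by 250 (y) by 5 mm thick; origin at the centre of its underside, z up
- box1_c (a point): centre of a welded sheet-metal box, 60 by 60 by 90 mm tall (z axis along its height), 0.3 kg, standing in front of the bin
- box2_c (a point): centre of a welded sheet-metal box, 60 by 60 by 90 mm tall (z axis along its height), 0.3 kg, standing in front of the bin
- tube1_c (a point): centre of a square steel tube stub, 25 by 25 by 130 mm (z axis along its length), about 0.14 kg, standing on end in a bay of the bin against its front, leaning with it; None if absent (2 to 4 are present)
- tube2_c (a point): centre of a square steel tube stub, 25 by 25 by 130 mm (z axis along its length), about 0.14 kg, standing on end in a bay of the bin against its front, leaning with it; None if absent (2 to 4 are present)
- tube3_c (a point): centre of a square steel tube stub, 25 by 25 by 130 mm (z axis along its length), about 0.14 kg, standing on end in a bay of the bin against its front, leaning with it; None if absent (2 to 4 are present)
- tube4_c (a point): centre of a square steel tube stub, 25 by 25 by 130 mm (z axis along its length), about 0.14 kg, standing on end in a bay of the bin against its front, leaning with it; None if absent (2 to 4 are present)
- mallet: mallet lying on the table, bystander, about 230 mm long, 46 mm high; origin under its middle
- spray: yellow bottle, 60 mm diameter, 180 mm high, bystander; origin at its underside
- magnet: red L-shaped welding magnet, 100 mm, 20 mm high, bystander; origin at its underside
- paste: grey jar, 64 mm diameter, 60 mm high, bystander; origin at its underside
- angle: offcut of steel angle, 110 mm long, 40 mm high, bystander; origin at its underside
Things that resemble listed ones, but are neither listed nor needed, are in the scene too. What is shaped like the part that bears box1_c but purple is not meant.

How it is judged:
On the way, in this order (a step that is already met when the one before it is completed fails the run):
1. both welded boxes rest on the rubber mat, with the bin still shut (x of box1_c in the frame of mat between -0.08 and 0.08 m and y of box1_c in the frame of mat between -0.125 and 0.125 m and z of box1_c in the frame of mat between 0.025 and 0.06 m and x of box2_c in the frame of mat between -0.08 and 0.08 m and y of box2_c in the frame of mat between -0.125 and 0.125 m and z of box2_c in the frame of mat between 0.025 and 0.06 m and value of joint bin below 0.3 rad), for 0.2 s.
2. the bin is tilted out (beyond 0.7 rad) (value of joint bin above 0.7 rad), for 0.2 s.
3. every tube stub present lies in the tray (x of tube1_c in the frame of tray between -0.085 and 0.085 m and y of tube1_c in the frame of tray between -0.122 and 0.122 m and z of tube1_c in the frame of tray between 0 and 0.058 m and x of tube2_c in the frame of tray between -0.085 and 0.085 m and y of tube2_c in the frame of tray between -0.122 and 0.122 m and z of tube2_c in the frame of tray between 0 and 0.058 m and x of tube3_c in the frame of tray between -0.085 and 0.085 m and y of tube3_c in the frame of tray between -0.122 and 0.122 m and z of tube3_c in the frame of tray between 0 and 0.058 m and x of tube4_c in the frame of tray between -0.085 and 0.085 m and y of tube4_c in the frame of tray between -0.122 and 0.122 m and z of tube4_c in the frame of tray between 0 and 0.058 m), for 0.2 s.
4. the bin is shut again (below 0.05 rad) (value of joint bin below 0.05 rad), for 0.2 s.
At the end, for the whole second after the job is handed in: Both boxes rest on the mat (either way up) with their centres over it; every tube stub present lies in the tray, its centre inside the walls and less than 58 mm above the tray's underside (so not standing on end); the bin is shut to within 0.05 rad; all at rest (all of step 3 and x of box1_c in the frame of mat between -0.08 and 0.08 m and y of box1_c in the frame of mat between -0.125 and 0.125 m and z of box1_c in the frame of mat between 0.025 and 0.06 m and x of box2_c in the frame of mat between -0.08 and 0.08 m and y of box2_c in the frame of mat between -0.125 and 0.125 m and z of box2_c in the frame of mat between 0.025 and 0.06 m and value of joint bin below 0.05 rad and linear speed of each of tube1, tube2, tube3, tube4, box1, box2 below 0.02 m/s); the robot touches nothing.
It fails at once if a bystander (mallet, bottle, magnet, jar or angle offcut) is moved by more than 30 mm (distance of any of mallet, spray, magnet, paste, angle from where it was at the start of the episode above 0.03 m).
Of tube1, tube2, tube3, tube4 only 2 to 4 are there at a start; the rules pass over those that are not, and their reading is None.
At some moment in a run one of box1, box2 may be knocked a few centimetres aside while the robot is not near it.
Once in a run the grip may slacken for a moment while it holds something.
It also fails if it takes over 210 s, if anything falls off the work surface, if the arm or the gripper's body presses on something with over 40 N, if the wrist force passes 120 N, or if a joint passes its speed limit or range.

## Working session

There is one attempt and no reset: what is moved stays moved. The work goes in short steps, Python scripts to look and compute and a tool call to move; the robot and the scene stay as the last step left them, time stands still between calls to the robot, and variables do not carry over. Pictures are saved under pics/ and viewed, about 12 in all and at most 16, crops included, and the job is handed in when it is done.

Besides the shell and the picture viewer there is one more tool, called after "Emit:" as name([rows], argument=value, ...), one row to a line, values as JSON. send_rows: Moves the arm, as the interface text tells. Its arguments: {"type":"object","properties":{"translation":{"type":"array","items":{"type":"array","items":{"type":"number"}}},"turn":{"type":"array","items":{"type":"number"}},"grip":{"type":"array","items":{"type":"number"}}},"required":["translation","turn","grip"]}

```bash
ls; mkdir -p pics
cat > h.py <<'E'
import numpy as np, cv2
from bench import arm, viewer
def cam(n,save=None):
    c=viewer.read_camera(n)
    if save: cv2.imwrite(f'pics/{save}.png',c['pixels'][:,:,::-1])
    K=c['mtx'];R=np.array(c['attitude']);p=np.array(c['position']);z=c['range_z']
    v,u=np.mgrid[:z.shape[0],:z.shape[1]]
    P=np.stack([(u-K[0,2])/K[0,0]*z,(v-K[1,2])/K[1,1]*z,z],-1)@R.T+p
    P[z==0]=np.nan
    return c,P
E
python3 - <<'E'
from h import *
o=arm.get_obs();print(o['tcp_pos'],o['ee_rot'],o['t'])
for n in('scene','top'):
    c,P=cam(n,n+'0');print(n,c['position'],c['attitude'],c['mtx']);np.save(n+'0.npy',P)
E
```

```text
pics
[0.22793372 0.50000971 0.2301027 ] [[ 4.14867825e-01 -1.13885113e-03 -9.09880976e-01]
 [ 9.09878905e-01 -1.95462686e-03  4.14869327e-01]
 [-2.25095220e-03 -9.99997441e-01  2.25304821e-04]] 0.0
scene [ 1.25289464 -0.21666537  0.81344122] [[ 0.30555032  0.61894475 -0.72356506]
 [ 0.95215527 -0.1936074   0.23646673]
 [ 0.00627229 -0.76119877 -0.64848831]] [[398.1701706    0.         275.33523668]
 [  0.         398.1701706  199.25361396]
 [  0.           0.           1.        ]]
top [0.33356964 0.04174334 1.42480472] [[ 0.01572683 -0.99171148  0.12751867]
 [-0.99975178 -0.01760934 -0.01364864]
 [ 0.01578103 -0.12727237 -0.99174226]] [[525.23952684   0.         279.92924521]
 [  0.         525.23952684 213.72340863]
 [  0.           0.           1.        ]]
```

View pics/scene0.png

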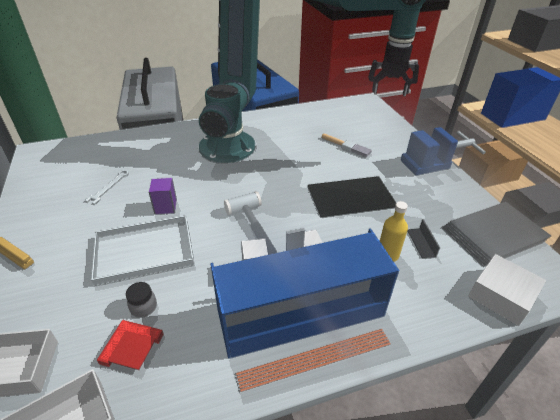

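View pics/top0.png

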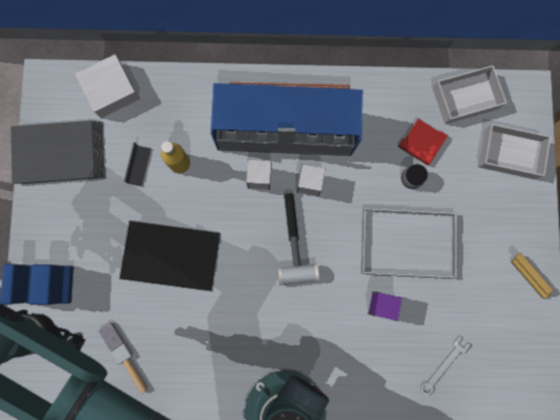

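```bash
cat > m.py <<'E'
from h import *
P=np.load('top0.npy');I=cv2.imread('pics/top0.png')
def rect(mask,lab,amin=60):
    n,L,S,C=cv2.connectedComponentsWithStats(mask.astype(np.uint8))
    for i in range(1,n):
        if S[i,4]<amin: continue
        q=P[L==i];r=cv2.minAreaRect(q[:,:2].astype(np.float32))
        print(lab,'px',C[i].round(),'med',np.nanmedian(q,0).round(3),'rect c',np.round(r[0],3),'size',np.round(r[1],3),'ang',round(r[2],1),'z',np.nanmin(q[:,2]).round(3),np.nanmax(q[:,2]).round(3))
x,y,z=P[...,0],P[...,1],P[...,2]
v,u=np.mgrid[:420,:560]
hsv=cv2.cvtColor(I,cv2.COLOR_BGR2HSV)
w=lambda a,b,c,d:(u>a)&(u<b)&(v>c)&(v<d)
rect(w(235,335,150,200)&(abs(z-.09)<.008),'box')
rect(w(115,230,215,295)&(hsv[...,2]<40)&(z<.02),'mat')
rect(w(355,465,200,285)&(z>.018)&(z<.035),'tray')
rect(w(200,370,60,160)&(abs(z-.168)<.008),'roof')
rect(w(200,370,60,160)&(abs(z-.215)<.012),'tongue',10)
rect(w(210,362,125,160)&(z>.085)&(z<.12),'binfront',20)
rect(w(210,362,120,160)&(z>.12)&(z<.158),'tubes',8)
rect(w(275,325,190,290)&(z>.015)&(z<.06),'mallet')
rect(w(155,195,135,175)&(z>.03),'spray')
rect(w(395,432,155,190)&(z>.03),'paste')
rect(w(395,450,115,165)&(z>.01),'magnet')
rect(w(120,155,140,190)&(z>.01),'angle')
rect(w(360,410,285,325)&(z>.02),'purple')
E
python3 m.py; python3 -c "
import cv2
I=cv2.imread('pics/top0.png')[80:200,200:380];cv2.imwrite('pics/c0.png',cv2.resize(I,None,fx=4,fy=4,interpolation=3))"
```

```text
box px [258. 171.] med [0.615 0.082 0.089] rect c [0.615 0.082] size [0.06  0.062] ang 88.3 z 0.082 0.098
box px [311. 177.] med [ 0.602 -0.055  0.089] rect c [ 0.602 -0.055] size [0.062 0.062] ang 80.1 z 0.082 0.098
mat px [170. 256.] med [0.397 0.317 0.005] rect c [0.398 0.317] size [0.244 0.152] ang 83.4 z -0.006 0.016
tray px [410. 242.] med [ 0.444 -0.331  0.025] rect c [ 0.443 -0.325] size [0.251 0.176] ang 88.2 z 0.018 0.034
roof px [286. 109.] med [0.758 0.014 0.167] rect c [0.754 0.013] size [0.375 0.132] ang 88.7 z 0.16 0.176
tongue px [286. 130.] med [0.691 0.012 0.212] rect c [0.692 0.014] size [0.039 0.01 ] ang 88.5 z 0.204 0.22
binfront px [286. 141.] med [0.692 0.011 0.098] rect c [0.703 0.014] size [0.372 0.033] ang 88.7 z 0.085 0.12
tubes px [213. 134.] med [0.697 0.195 0.14 ] rect c [0.701 0.195] size [0.006 0.02 ] ang 71.1 z 0.121 0.156
tubes px [230. 132.] med [0.702 0.152 0.143] rect c [0.703 0.152] size [0.025 0.007] ang 89.7 z 0.121 0.156
tubes px [261. 134.] med [0.7   0.075 0.144] rect c [0.701 0.075] size [0.025 0.009] ang 89.4 z 0.121 0.156
tubes px [311. 1
[... 390 characters left out ...]
 [0.02  0.006] ang 17.7 z 0.121 0.155
mallet px [295. 251.] med [ 0.377 -0.014  0.032] rect c [ 0.451 -0.014] size [0.242 0.104] ang 7.2 z 0.015 0.054
spray px [174. 156.] med [0.643 0.294 0.12 ] rect c [0.651 0.301] size [0.054 0.059] ang 41.2 z 0.03 0.19
paste px [415. 175.] med [ 0.621 -0.335  0.058] rect c [ 0.622 -0.339] size [0.057 0.058] ang 1.5 z 0.03 0.069
magnet px [423. 141.] med [ 0.724 -0.369  0.018] rect c [ 0.727 -0.368] size [0.101 0.104] ang 57.5 z 0.01 0.027
angle px [130. 162.] med [0.646 0.43  0.031] rect c [0.647 0.431] size [0.007 0.11 ] ang 79.3 z 0.01 0.046
purple px [385. 306.] med [ 0.276 -0.244  0.089] rect c [ 0.276 -0.25 ] size [0.062 0.062] ang 78.4 z 0.02 0.097
```

View pics/c0.png

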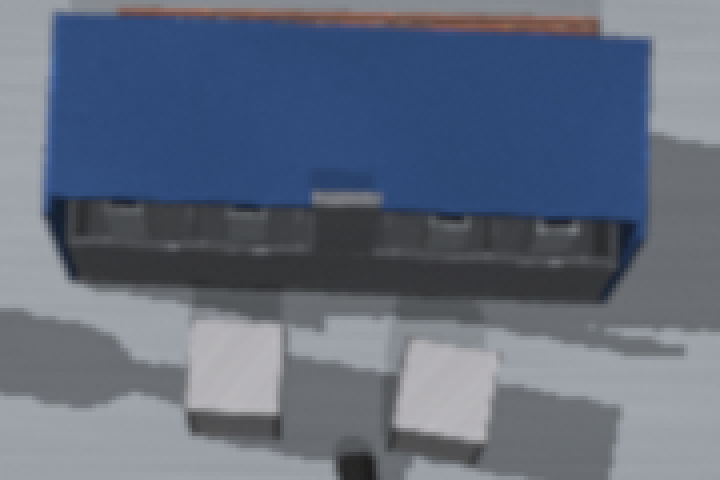

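Emit:
send_rows([
  [0,0,0],
  [0,0,0],
  [0,0,0],
  [0,0,0],
  [-2.7,0,-2.65],
  [-2.7,0,-2.65],
  [-2.7,0,-2.65],
  [-2.7,0,-2.65],
  [-2.7,0,-2.65],
  [-2.7,0,-2.65],
], turn=[-0.1,-0.1,-0.1,-0.1,0,0,0,0,0,0], grip=[8.5,8.5,8.5,8.5,8.5,8.5,8.5,8.5,8.5,8.5])

```text
t: 0.93
tcp_pos: [0.3841, 0.3352, 0.2223]
ee_rot: [[-0.011, -0.012, -1.0], [1.0, -0.009, -0.011], [-0.009, -1.0, 0.012]]
wrist_force: [0.9, 0.8, 0.6]
finger_gap: 0.993
```

```bash
cat >> h.py <<'E'
def go(x,y,z,yaw,o=None):
    "print tool-axes shift (cm) to a world target at the target yaw (deg), and turn in rad"
    o=o or arm.get_obs();p=np.array(o['tcp_pos']);R=np.array(o['ee_rot'])
    cur=np.degrees(np.arctan2(R[1,0],R[0,0]));t=np.radians((cur-yaw+90)%180-90)
    d=np.array([x,y,z])-p;print('t',round(o['t'],2),'tcp',p.round(4),'yaw',round(cur,1),'turn',round(t,3),'F',np.round(o['wrist_force'],1),'gap',round(o['finger_gap'],3))
    for w in(cur,cur-np.degrees(t)):
        c,s=np.cos(np.radians(w)),np.sin(np.radians(w))
        print('  at yaw',round(w,1),'shift cm',np.round(100*np.array([c*d[0]+s*d[1],-d[2],-s*d[0]+c*d[1]]),2))
E
python3 -c "
from h import *
go(.615,.082,.2,88.3)"
```

```text
t 0.93 tcp [0.3841 0.3352 0.2223] yaw 90.6 turn 0.04 F [0.9 0.8 0.6] gap 0.993
  at yaw 90.6 shift cm [-25.56   2.23 -22.82]
  at yaw 88.3 shift cm [-24.62   2.23 -23.83]
```

Emit:
send_rows([
  [-2.7,0,-2.6],
  [-2.7,0,-2.6],
  [-2.7,0,-2.6],
  [-2.7,0,-2.6],
  [-2.7,0,-2.6],
  [-2.7,0,-2.6],
  [-2.7,0,-2.6],
  [-2.7,0,-2.6],
  [-2.7,0,-2.6],
  [0,0,0],
], turn=[0.04,0,0,0,0,0,0,0,0,0], grip=[8.5,8.5,8.5,8.5,8.5,8.5,8.5,8.5,8.5,8.5])

```text
t: 1.77
tcp_pos: [0.6211, 0.0647, 0.2135]
ee_rot: [[0.039, -0.021, -0.999], [0.999, -0.013, 0.039], [-0.014, -1.0, 0.021]]
wrist_force: [-0.7, 0.5, -0.6]
finger_gap: 0.994
```

```bash
python3 -c "
from h import *
go(.615,.082,.045,88.3)"
```

```text
t 1.77 tcp [0.6211 0.0647 0.2135] yaw 87.8 turn -0.009 F [-0.7  0.5 -0.6] gap 0.994
  at yaw 87.8 shift cm [ 1.7  16.85  0.68]
  at yaw 88.3 shift cm [ 1.71 16.85  0.67]
```

Emit:
send_rows([
  [1.7,0,0.7],
  [0,3.3,0],
  [0,3.3,0],
  [0,3.3,0],
  [0,3.3,0],
  [0,3.3,0],
  [0,0,0],
], turn=[0,0,0,0,0,0,0], grip=[8.5,8.5,8.5,8.5,8.5,8.5,8.5])

```text
t: 2.35
tcp_pos: [0.6121, 0.0777, 0.041]
ee_rot: [[0.046, -0.021, -0.999], [0.999, -0.012, 0.046], [-0.013, -1.0, 0.021]]
wrist_force: [-1.0, -1.2, -2.7]
finger_gap: 0.994
```

```bash
python3 -c "
from h import *
go(.615,.082,.045,88.3)
c,P=cam('top');m=(abs(P[...,2]-.09)<.006)&(abs(P[...,0]-.60)<.06)&(abs(P[...,1])<.14)
n,L,S,C=cv2.connectedComponentsWithStats(m.astype(np.uint8))
for i in range(1,n):
  if S[i,4]>60: print(cv2.minAreaRect(P[L==i][:,:2].astype(np.float32)))
"
```

```text
t 2.35 tcp [0.6121 0.0777 0.041 ] yaw 87.4 turn -0.016 F [-1.  -1.2 -2.7] gap 0.994
  at yaw 87.4 shift cm [ 0.44 -0.4  -0.27]
  at yaw 88.3 shift cm [ 0.44 -0.4  -0.27]
((0.602345883846283, -0.05462836101651192), (0.06114611402153969, 0.061421558260917664), 80.47591400146484)
((0.5920848846435547, 0.08267351984977722), (0.0609494112432003, 0.015451058745384216), 86.05743408203125)
```

Emit:
send_rows([
  [0,0,0],
  [0,0,0],
  [0,0,0],
  [0,0,0],
  [0,-2,0],
  [0,-3,0],
  [0,-3,0],
  [0,-3,0],
  [0,0,0],
], turn=[0,0,0,0,0,0,0,0,0], grip=[5,5,5,5,5,5,5,5,5])

```text
t: 3.15
tcp_pos: [0.6176, 0.0802, 0.1671]
ee_rot: [[0.045, -0.008, -0.999], [0.999, -0.011, 0.046], [-0.012, -1.0, 0.008]]
wrist_force: [1.6, -0.1, -1.4]
finger_gap: 0.695
```

```bash
python3 -c "
from h import *
go(.405,.377,.16,83.4)"
```

```text
t 3.15 tcp [0.6176 0.0802 0.1671] yaw 87.4 turn 0.07 F [ 1.6 -0.1 -1.4] gap 0.695
  at yaw 87.4 shift cm [28.68  0.71 22.59]
  at yaw 83.4 shift cm [27.04  0.71 24.53]
```

Emit:
send_rows([
  [2.7,0,2.4],
  [2.7,0,2.4],
  [2.7,0,2.4],
  [2.7,0,2.4],
  [2.7,0,2.4],
  [2.7,0,2.4],
  [2.7,0,2.4],
  [2.7,0,2.4],
  [2.7,0,2.4],
  [1,0,1],
], turn=[0.07,0,0,0,0,0,0,0,0,0], grip=[5,5,5,5,5,5,5,5,5,5])

```text
t: 3.98
tcp_pos: [0.4177, 0.3631, 0.1616]
ee_rot: [[0.132, 0.002, -0.991], [0.991, -0.012, 0.132], [-0.011, -1.0, -0.004]]
wrist_force: [0.7, -0.5, -3.7]
finger_gap: 0.696
```

```bash
python3 -c "
from h import *
go(.405,.377,.049,83.4)
c,P=cam('scene','s1')"
```

```text
t 3.98 tcp [0.4177 0.3631 0.1616] yaw 82.4 turn -0.017 F [ 0.7 -0.5 -3.7] gap 0.696
  at yaw 82.4 shift cm [ 1.21 11.26  1.44]
  at yaw 83.4 shift cm [ 1.23 11.26  1.42]
```

View pics/s1.png

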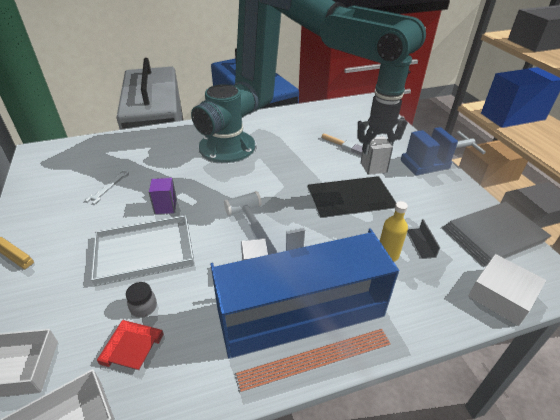

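Emit:
send_rows([
  [1.2,0,1.4],
  [0,3,0],
  [0,3,0],
  [0,3,0],
  [0,1.8,0],
  [0,0.5,0],
  [0,0,0],
], turn=[0,0,0,0,0,0,0], grip=[5,5,5,5,5,5,5])

```text
t: 4.62
tcp_pos: [0.4085, 0.383, 0.0535]
ee_rot: [[0.123, 0.022, -0.992], [0.992, 0.001, 0.123], [0.004, -1.0, -0.021]]
wrist_force: [0.1, -0.7, -3.5]
finger_gap: 0.695
```

```bash
python3 -c "
from h import *
go(.405,.377,.048,83.4)"
```

```text
t 4.62 tcp [0.4085 0.383  0.0535] yaw 82.9 turn -0.008 F [ 0.1 -0.7 -3.5] gap 0.695
  at yaw 82.9 shift cm [-0.64  0.55  0.27]
  at yaw 83.4 shift cm [-0.63  0.55  0.28]
```

Emit:
send_rows([
  [-0.3,0.6,0.1],
  [0,0.1,0],
  [0,0,0],
  [0,0,0],
  [0,0,0],
  [0,-3.5,0],
  [0,-3.5,0],
  [0,-3.5,0],
  [0,-3.5,0],
  [0,0,0],
], turn=[0,0,0,0,0,0,0,0,0,0], grip=[5,5,8.5,8.5,8.5,8.5,8.5,8.5,8.5,8.5])

```text
t: 5.45
tcp_pos: [0.405, 0.3788, 0.1937]
ee_rot: [[0.125, 0.025, -0.992], [0.992, 0.004, 0.125], [0.007, -1.0, -0.024]]
wrist_force: [1.0, 1.2, 1.9]
finger_gap: 0.995
```

```bash
python3 -c "
from h import *
go(.602,-.055,.2,80.3)"
```

```text
t 5.45 tcp [0.405  0.3788 0.1937] yaw 82.8 turn 0.044 F [1.  1.2 1.9] gap 0.995
  at yaw 82.8 shift cm [-40.58  -0.63 -24.96]
  at yaw 80.3 shift cm [-39.44  -0.63 -26.72]
```

Emit:
send_rows([
  [-3.4,-0.1,-2.3],
  [-3.4,0,-2.3],
  [-3.4,0,-2.3],
  [-3.4,0,-2.3],
  [-3.4,0,-2.3],
  [-3.4,0,-2.3],
  [-3.4,0,-2.3],
  [-3.4,0,-2.3],
  [-3.4,0,-2.3],
  [-3.4,0,-2.3],
], turn=[0.04,0,0,0,0,0,0,0,0,0], grip=[8.5,8.5,8.5,8.5,8.5,8.5,8.5,8.5,8.5,8.5])

```text
t: 6.28
tcp_pos: [0.5811, 0.0071, 0.1963]
ee_rot: [[0.149, 0.032, -0.988], [0.989, 0.012, 0.149], [0.017, -0.999, -0.03]]
wrist_force: [-0.2, 1.1, -0.4]
finger_gap: 0.995
```

```bash
python3 -c "
from h import *
go(.602,-.055,.045,80.3)
c,P=cam('top')
z=P[...,2]
for w in ((abs(P[...,0]-.62)<.07)&(abs(P[...,1])<.16),(abs(P[...,0]-.4)<.1)&(abs(P[...,1]-.32)<.14)):
  m=(abs(z-.092)<.007)&w
  n,L,S,C=cv2.connectedComponentsWithStats(m.astype(np.uint8))
  for i in range(1,n):
    if S[i,4]>60: print(cv2.minAreaRect(P[L==i][:,:2].astype(np.float32)))
"
```

```text
t 6.28 tcp [0.5811 0.0071 0.1963] yaw 81.4 turn 0.02 F [-0.2  1.1 -0.4] gap 0.995
  at yaw 81.4 shift cm [-5.83 15.13 -2.99]
  at yaw 80.3 shift cm [-5.77 15.13 -3.11]
((0.5840294361114502, -0.03926435858011246), (0.037642594426870346, 0.020837724208831787), 83.10540008544922)
((0.40993186831474304, 0.38714033365249634), (0.06238308176398277, 0.06168023496866226), 82.78484344482422)
```

Emit:
send_rows([
  [-2.9,0,-1.5],
  [-2.9,0,-1.5],
  [0,0,0],
  [0,0,0],
], turn=[0.02,0,0,0], grip=[8.5,8.5,8.5,8.5])

```text
t: 6.67
tcp_pos: [0.6043, -0.0691, 0.1918]
ee_rot: [[0.185, 0.03, -0.982], [0.983, 0.005, 0.185], [0.011, -1.0, -0.029]]
wrist_force: [-0.0, 0.9, 0.8]
finger_gap: 0.991
```

```bash
python3 -c "
from h import *
go(.602,-.055,.045,80.3)
c,P=cam('wrist','w2');z=P[...,2]
m=(abs(z-.09)<.008)&(P[...,0]<.67)
n,L,S,C=cv2.connectedComponentsWithStats(m.astype(np.uint8))
for i in range(1,n):
    if S[i,4]>200: print(C[i],S[i],cv2.minAreaRect(P[L==i][:,:2].astype(np.float32)))
"
```

```text
t 6.67 tcp [ 0.6043 -0.0691  0.1918] yaw 79.4 turn -0.016 F [-0.   0.9  0.8] gap 0.991
  at yaw 79.4 shift cm [ 1.34 14.68  0.48]
  at yaw 80.3 shift cm [ 1.35 14.68  0.46]
[291.75863363 206.42905405] [ 252  169   79   77 5328] ((0.6058029532432556, -0.05742982029914856), (0.062338072806596756, 0.06326999515295029), 81.19564056396484)
```

Emit:
send_rows([
  [1.2,0,0.2],
  [0,3.3,0],
  [0,3.3,0],
  [0,3.3,0],
  [0,2.6,0],
  [0,0.8,0],
  [0,0,0],
], turn=[-0.02,0,0,0,0,0,0], grip=[8.5,8.5,8.5,8.5,8.5,8.5,8.5])

```text
t: 7.3
tcp_pos: [0.6101, -0.0426, 0.0595]
ee_rot: [[0.146, 0.041, -0.988], [0.989, 0.005, 0.146], [0.01, -0.999, -0.04]]
wrist_force: [-0.1, -2.1, 2.1]
finger_gap: 0.999
```

Emit:
send_rows([
  [0,0,0],
  [0,0,0],
  [0,0,0],
  [0,0,0],
  [0,-2,0],
  [0,-3,0],
  [0,-3,0],
  [0,-3,0],
  [0,0,0],
], turn=[0,0,0,0,0,0,0,0,0], grip=[5,5,5,5,5,5,5,5,5])

```text
t: 8.05
tcp_pos: [0.6046, -0.0367, 0.1771]
ee_rot: [[0.14, 0.041, -0.989], [0.99, 0.012, 0.141], [0.018, -0.999, -0.039]]
wrist_force: [1.9, -0.1, 0.1]
finger_gap: 0.736
```

```bash
python3 -c "
from h import *
go(.389,.247,.16,83.4)"
```

```text
t 8.05 tcp [ 0.6046 -0.0367  0.1771] yaw 81.9 turn -0.026 F [ 1.9 -0.1  0.1] gap 0.736
  at yaw 81.9 shift cm [25.06  1.71 25.33]
  at yaw 83.4 shift cm [25.7   1.71 24.68]
```

```bash
python3 -c "
from h import *
c,P=cam('scene','s2');d,Q=cam('wrist')
cv2.imwrite('pics/s2c.png',np.hstack([cv2.resize(c['pixels'][170:330,180:380],(500,400)),cv2.resize(d['pixels'][:,:,:],(300,400))])[:,:,::-1])"
```

```text
(no output)
```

View pics/s2c.png

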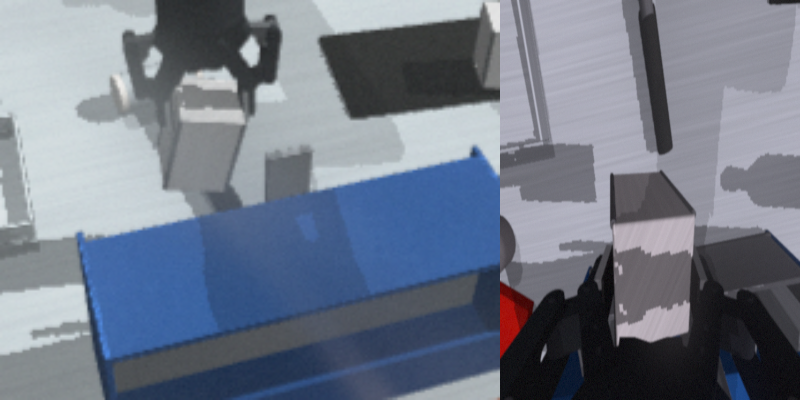

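```bash
python3 -c "
from h import *
c,P=cam('scene');o=arm.get_obs();t=np.array(o['tcp_pos']);
d=P-t;m=(abs(d[...,0])<.06)&(abs(d[...,1])<.06)&(d[...,2]<.03)&(P[...,2]>.07)&(P[...,0]<.67)
n=np.cross(np.gradient(P,axis=1),np.gradient(P,axis=0));n/=np.linalg.norm(n,axis=-1,keepdims=True)
q=n[m];q=q[~np.isnan(q[:,0])]
_,lab,C=cv2.kmeans(q.astype(np.float32),5,None,(3,50,1e-4),5,0)
for i in range(5): print((lab==i).sum(),C[i].round(2))
p=P[m];print(np.nanpercentile(p,[1,50,99],axis=0).round(3),t)
v,u=np.where(m);print(u.min(),u.max(),v.min(),v.max())
"
```

```text
148 [ 0.07  0.93 -0.17]
303 [-0.95 -0.11 -0.05]
127 [-0.11 -0.17 -0.88]
59 [-0.49 -0.78  0.  ]
355 [-0.86  0.38  0.07]
[[ 0.571 -0.082  0.112]
 [ 0.626 -0.046  0.166]
 [ 0.634  0.002  0.198]] [ 0.60092018 -0.03635525  0.16823282]
242 281 203 247
```

Emit:
send_rows([
  [2.5,0,2.4],
  [2.5,0,2.4],
  [2.5,0,2.4],
  [2.5,0,2.4],
  [2.5,0,2.4],
  [2.5,0,2.4],
  [2.5,0,2.4],
  [2.5,0,2.4],
  [2,0,1.9],
  [0,0,0],
], turn=[0,0,0,0,0,0,0,0,0,0], grip=[5,5,5,5,5,5,5,5,5,5])

```text
t: 9.03
tcp_pos: [0.402, 0.2185, 0.139]
ee_rot: [[0.149, -0.024, -0.989], [0.989, 0.012, 0.149], [0.009, -1.0, 0.026]]
wrist_force: [-0.0, 0.5, -3.5]
finger_gap: 0.738
```

```bash
python3 -c "
from h import *
c,P=cam('scene','s3');o=arm.get_obs();t=np.array(o['tcp_pos']);go(.391,.252,.16,83.4)
d=P-t;m=(abs(d[...,0])<.06)&(abs(d[...,1])<.06)&(d[...,2]<.03)&(P[...,2]>.07)&(P[...,0]<.67)
p=P[m];print(np.nanpercentile(p,[1,50,99],axis=0).round(3))
v,u=np.where(m);u0,v0=int(u.mean()),int(v.mean());cv2.imwrite('pics/s3c.png',cv2.resize(c['pixels'][max(v0-70,0):v0+70,u0-70:u0+70,::-1],(600,600)))
"
```

```text
t 9.08 tcp [0.4028 0.2168 0.1384] yaw 81.4 turn -0.035 F [-0.5 -0.6 -4.3] gap 0.734
  at yaw 81.4 shift cm [ 3.31 -2.16  1.69]
  at yaw 83.4 shift cm [ 3.36 -2.16  1.58]
[[0.364 0.173 0.079]
 [0.424 0.206 0.132]
 [0.435 0.256 0.168]]
```

View pics/s3c.png

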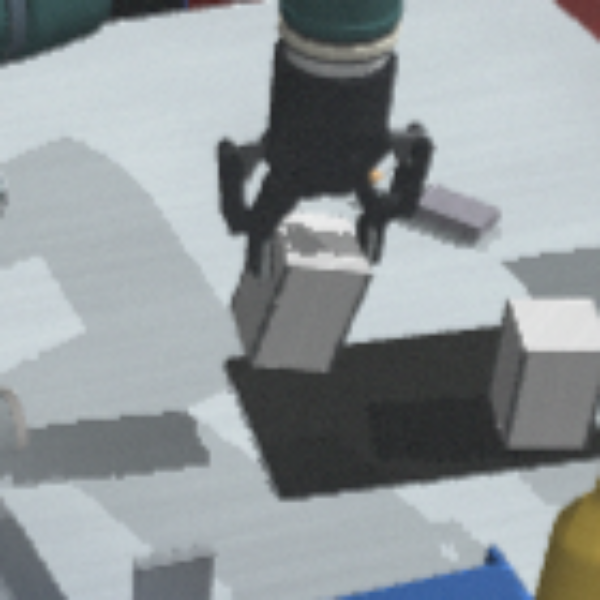

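Emit:
send_rows([
  [2.5,0,1.2],
  [1.5,1,0],
  [0,2.5,0],
  [0,1.8,0],
  [0,0.9,0],
  [0,0,0],
], turn=[-0.02,0,0,0,0,0], grip=[5,5,5,5,5,5])

```text
t: 9.58
tcp_pos: [0.395, 0.2569, 0.0688]
ee_rot: [[0.132, -0.03, -0.991], [0.991, 0.006, 0.132], [0.002, -1.0, 0.03]]
wrist_force: [-2.5, 1.4, 9.9]
finger_gap: 0.737
```

```bash
python3 -c "
from h import *
c,P=cam('scene');o=arm.get_obs();t=np.array(o['tcp_pos']);go(.391,.252,.065,83.4)
d=P-t;m=(abs(d[...,0])<.06)&(abs(d[...,1])<.06)&(d[...,2]<.03)&(P[...,2]>.012)
p=P[m];print(np.nanpercentile(p,[1,50,99],axis=0).round(3))
"
```

```text
t 9.63 tcp [0.3955 0.2568 0.0692] yaw 82.4 turn -0.017 F [-1.3  0.1 -1.3] gap 0.737
  at yaw 82.4 shift cm [-0.53  0.42  0.38]
  at yaw 83.4 shift cm [-0.53  0.42  0.39]
[[0.358 0.211 0.015]
 [0.417 0.244 0.065]
 [0.428 0.293 0.099]]
```

Contact. Release, then rise.

Emit:
send_rows([
  [0,0,0],
  [0,0,0],
  [0,0,0],
  [0,0,0],
  [0,-2,0],
  [0,-3.5,0],
  [0,-3.5,0],
  [0,-3.5,0],
  [0,-3.5,0],
  [0,0,0],
], turn=[0,0,0,0,0,0,0,0,0,0], grip=[6.5,7,8,8.5,8.5,8.5,8.5,8.5,8.5,8.5])

```text
t: 10.47
tcp_pos: [0.4008, 0.2512, 0.2336]
ee_rot: [[0.138, -0.034, -0.99], [0.99, -0.0, 0.138], [-0.005, -0.999, 0.034]]
wrist_force: [1.0, -0.5, 1.9]
finger_gap: 0.993
```

```bash
python3 -c "
from h import *
go(.5,.06,.25,90)
c,P=cam('scene','s4');z=P[...,2]
m=(abs(z-.095)<.008)&(abs(P[...,0]-.4)<.1)&(abs(P[...,1]-.32)<.16)
n,L,S,C=cv2.connectedComponentsWithStats(m.astype(np.uint8))
for i in range(1,n):
    if S[i,4]>60: print(C[i],S[i],cv2.minAreaRect(P[L==i][:,:2].astype(np.float32)),np.median(P[L==i][:,2]))
"
```

```text
t 10.47 tcp [0.4008 0.2512 0.2336] yaw 82.1 turn -0.138 F [ 1.  -0.5  1.9] gap 0.993
  at yaw 82.1 shift cm [-17.57  -1.64 -12.46]
  at yaw 90.0 shift cm [-19.12  -1.64  -9.92]
[330.41818182 174.86545455] [318 168  26  15 275] ((0.38839930295944214, 0.24002785980701447), (0.0611543171107769, 0.06322052329778671), 83.93125915527344) 0.0933845561397384
[384.96232877 177.52739726] [373 171  25  15 292] ((0.4491840600967407, 0.39075028896331787), (0.06089385226368904, 0.06407719850540161), 71.14869689941406) 0.0937042991945245
```

Emit:
send_rows([
  [0,-3.2,0],
  [-2.4,-0.6,-3],
  [-2.4,0,-3],
  [-2.4,0,-3],
  [-2.4,0,-3],
  [-2.4,0,-3],
  [-2.4,0,-3],
  [-2.4,0,-3],
  [-2.4,0,-3],
  [-2.4,0,-3],
], turn=[-0.1,-0.02,0,0,0,0,0,0,0,0], grip=[0,0,0,0,0,0,0,0,0,0])

```text
t: 11.35
tcp_pos: [0.6696, 0.0265, 0.2449]
ee_rot: [[-0.002, -0.055, -0.999], [1.0, -0.003, -0.002], [-0.003, -0.998, 0.055]]
wrist_force: [-0.3, 0.9, 1.3]
finger_gap: 0.002
```

```bash
python3 -c "
from h import *
go(.725,.014,.27,88.7)"
```

```text
t 11.35 tcp [0.6696 0.0265 0.2449] yaw 90.1 turn 0.025 F [-0.3  0.9  1.3] gap 0.002
  at yaw 90.1 shift cm [-1.26 -2.51 -5.54]
  at yaw 88.7 shift cm [-1.12 -2.51 -5.57]
```

Emit:
send_rows([
  [0,-2.0,0],
  [-0.6,-0.5,-2.8],
  [-0.6,0,-2.8],
  [0,0,0],
  [0,0,0],
], turn=[0.02,0,0,0,0], grip=[0,0,0,0,0])

```text
t: 11.77
tcp_pos: [0.7322, 0.0021, 0.2456]
ee_rot: [[0.031, -0.08, -0.996], [0.999, -0.003, 0.031], [-0.006, -0.997, 0.08]]
wrist_force: [-0.7, 0.7, -0.7]
finger_gap: -0.002
```

```bash
python3 -c "
from h import *
go(.725,.014,.188,88.7)
c,P=cam('wrist');z=P[...,2];m=(abs(z-.212)<.008)&(abs(P[...,0]-.69)<.03)
print(m.sum(),np.nanmedian(P[m],0),np.nanpercentile(P[m],[3,97],axis=0))"
```

```text
t 11.77 tcp [0.7322 0.0021 0.2456] yaw 88.2 turn -0.008 F [-0.7  0.7 -0.7] gap -0.002
  at yaw 88.2 shift cm [1.16 5.76 0.76]
  at yaw 88.7 shift cm [1.17 5.76 0.75]
1048 [0.69442338 0.01157261 0.21564892] [[ 0.69077945 -0.00632966  0.20657344]
 [ 0.69861492  0.03049493  0.21694857]]
```

Emit:
send_rows([
  [1.0,0,0],
  [0,2.5,0],
  [0,2.5,0],
  [0,0,0],
  [0,0,0],
], turn=[0,0,0,0,0], grip=[0,0,0,0,0])

```text
t: 12.23
tcp_pos: [0.7238, 0.0175, 0.1975]
ee_rot: [[0.028, -0.079, -0.997], [1.0, -0.002, 0.028], [-0.004, -0.997, 0.079]]
wrist_force: [0.3, -0.0, -0.6]
finger_gap: 0.002
```

```bash
python3 -c "
from h import *
go(.725,.014,.19,88.7)"
```

```text
t 12.23 tcp [0.7238 0.0175 0.1975] yaw 88.4 turn -0.005 F [ 0.3 -0.  -0.6] gap 0.002
  at yaw 88.4 shift cm [-0.35  0.75 -0.13]
  at yaw 88.7 shift cm [-0.35  0.75 -0.12]
```

Emit:
send_rows([
  [-0.3,0.7,0],
  [0,0.2,2],
  [0,0.2,2],
  [0,0.3,2],
  [0,0.5,2],
  [0,0.9,2],
  [0,1.2,2],
  [0,1.4,2],
  [0,1.5,2],
  [0,0,0],
], turn=[0,0,0,0,0,0,0,0,0,0], grip=[0,0,0,0,0,0,0,0,0,0])

```text
t: 13.07
tcp_pos: [0.5647, 0.0203, 0.154]
ee_rot: [[0.024, -0.027, -0.999], [1.0, -0.005, 0.024], [-0.006, -1.0, 0.027]]
wrist_force: [0.1, -0.2, -1.0]
finger_gap: -0.005
```

```bash
python3 -c "
from h import *
go(.565,.014,.143,88.7)
c,P=cam('scene','s5');cv2.imwrite('pics/s5c.png',cv2.resize(c['pixels'][150:360,170:450,::-1],(800,600)))
d,Q=cam('top','t5')"
```

```text
t 13.07 tcp [0.5647 0.0203 0.154 ] yaw 88.6 turn -0.002 F [ 0.1 -0.2 -1. ] gap -0.005
  at yaw 88.6 shift cm [-0.63  1.1  -0.04]
  at yaw 88.7 shift cm [-0.63  1.1  -0.04]
```

View pics/s5c.png

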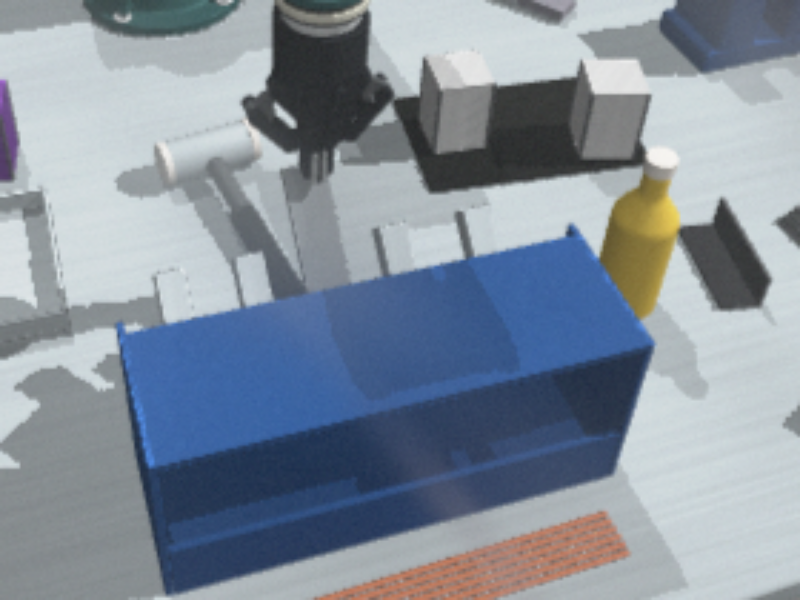

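Emit:
send_rows([
  [-0.4,0.8,0.3],
  [0,0,0],
  [0,-3,-1],
  [0,-3.5,0],
  [0,-3.5,0],
  [0,0,4],
  [0,0,4],
  [0,0,4],
  [0,0,4],
  [0,0,0],
], turn=[0,0,0,0,0,0,0,0,0,0], grip=[0,0,8.5,8.5,8.5,8.5,8.5,8.5,8.5,8.5])

```text
t: 14.0
tcp_pos: [0.4276, 0.0178, 0.2607]
ee_rot: [[0.027, -0.014, -1.0], [1.0, -0.006, 0.027], [-0.006, -1.0, 0.014]]
wrist_force: [0.7, 1.0, -0.3]
finger_gap: 0.994
```

```bash
cat > tub.py <<'E'
from h import *
def look(name):
    hx=np.array([.692,.013]);a=np.radians(-1.3);X=np.array([np.cos(a),np.sin(a)]);Y=np.array([-np.sin(a),np.cos(a)])
    for n in('scene','top'):
        c,P=cam(n,n+name);d=P[...,:2]-hx;lx=d@X;ly=d@Y;z=P[...,2]
        m=(abs(ly)<.015)&(lx<-.02)&(lx>-.16)&(z>.09)
        if m.sum()>20:
            q=np.stack([lx[m],z[m]],1);f=cv2.fitLine(q.astype(np.float32),cv2.DIST_HUBER,0,.01,.01).ravel()
            print(n,'tongue n',m.sum(),'tilt',np.arctan(-f[0]/f[1]).round(3),'top',q[q[:,1].argmax()].round(3))
        for b in(-.137,-.065,.065,.137):
            w=(abs(ly-b)<.03)&(lx<.0)&(lx>-.16)&(z>.085)
            if w.sum()<10: print(n,b,'none',w.sum());continue
            v,u=np.where(w);q=P[w]
            print(n,b,w.sum(),'px',u.mean().round(),v.mean().round(),'ctr',np.median(q,0).round(3),'y',np.percentile(q[:,1],[3,97]).round(3),'x',np.percentile(q[:,0],[2,98]).round(3),'z',np.percentile(q[:,2],[2,98]).round(3))
E
python3 -c "
from tub import *
go(.565,.014,.2,88.7);look('6')"
```

```text
t 14.0 tcp [0.4276 0.0178 0.2607] yaw 88.5 turn -0.004 F [ 0.7  1.  -0.3] gap 0.994
  at yaw 88.5 shift cm [-1.000e-02  6.070e+00 -1.375e+01]
  at yaw 88.7 shift cm [ -0.07   6.07 -13.75]
scene tongue n 462 tilt 0.821 top [-0.141  0.157]
scene -0.137 206 px 230.0 253.0 ctr [ 0.625 -0.121  0.112] y [-0.133 -0.109] x [0.608 0.641] z [0.097 0.126]
scene -0.065 208 px 258.0 248.0 ctr [ 0.625 -0.055  0.111] y [-0.066 -0.042] x [0.608 0.642] z [0.097 0.126]
scene 0.065 211 px 308.0 237.0 ctr [0.628 0.07  0.111] y [0.061 0.085] x [0.607 0.645] z [0.093 0.126]
scene 0.137 212 px 336.0 231.0 ctr [0.629 0.147 0.11 ] y [0.138 0.163] x [0.608 0.646] z [0.091 0.125]
top tongue n 284 tilt 0.83 top [-0.147  0.16 ]
top -0.137 278 px 336.0 165.0 ctr [ 0.625 -0.118  0.108] y [-0.144 -0.105] x [0.593 0.688] z [0.087 0.128]
top -0.065 273 px 310.0 164.0 ctr [ 0.629 -0.051  0.109] y [-0.074 -0.034] x [0.595 0.689] z [0.087 0.129]
top 0.065 280 px 260.0 161.0 ctr [0.632 0.076 0.108] y [0.057 0.098] x [0.597 0.692] z [0.087 0.127]
top 0.137 286 px 230.0 161.0 ctr [0.633 0.153 0.108] y [0.131 0.172] x [0.599 0.694] z [0.086 0.127]
```

```bash
python3 -c "
from h import *
go(.614,-.1195,.18,88.7)"
```

```text
t 14.1 tcp [0.4325 0.0173 0.261 ] yaw 88.5 turn -0.004 F [ 0.6 -0.3  0.2] gap 0.996
  at yaw 88.5 shift cm [-13.19   8.1  -18.51]
  at yaw 88.7 shift cm [-13.27   8.1  -18.46]
```

Emit:
send_rows([
  [-2.5,0,-3.2],
  [-2.5,0,-3.2],
  [-2.5,0,-3.2],
  [-2.5,0,-3.2],
  [-2.5,1,-3.2],
  [-0.8,3,-1.4],
  [0,3,0],
  [0,0,0],
  [0,0,0],
], turn=[0,0,0,0,0,0,0,0,0], grip=[5,5,5,5,5,5,5,5,5])

```text
t: 14.85
tcp_pos: [0.6238, -0.1285, 0.1886]
ee_rot: [[0.026, 0.006, -1.0], [1.0, -0.007, 0.026], [-0.007, -1.0, -0.006]]
wrist_force: [-0.8, 0.4, 0.8]
finger_gap: 0.588
```

```bash
cat >> tub.py <<'E'
def wtube(y):
    "tube's y extent from the wrist camera, on the sloping upper face"
    c,P=cam('wrist');z=P[...,2]
    m=(abs(P[...,1]-y)<.03)&(abs(P[...,0]-.62)<.05)&(z>.09)&(z<.135)
    q=P[m]
    if len(q)>30: print('wrist tube',len(q),'y',np.percentile(q[:,1],[2,98]).round(4),'mid',np.percentile(q[:,1],[2,98]).mean().round(4),'x',np.percentile(q[:,0],[2,98]).round(3),'z',np.percentile(q[:,2],[2,98]).round(3))
E
python3 -c "
from tub import *
go(.614,-.1195,.086,88.7);wtube(-.1195)"
```

```text
t 14.85 tcp [ 0.6238 -0.1285  0.1886] yaw 88.5 turn -0.003 F [-0.8  0.4  0.8] gap 0.588
  at yaw 88.5 shift cm [ 0.87 10.26  1.  ]
  at yaw 88.7 shift cm [ 0.88 10.26  1.  ]
wrist tube 2270 y [-0.1317 -0.1079] mid -0.1198 x [0.595 0.652] z [0.092 0.128]
```

Emit:
send_rows([
  [0.9,0,1.0],
  [0,3,0],
  [0,3,0],
  [0,2.5,0],
  [0,0.8,0],
  [0,0,0],
], turn=[0,0,0,0,0,0], grip=[5,5,5,5,5,5])

```text
t: 15.4
tcp_pos: [0.6234, -0.119, 0.1086]
ee_rot: [[0.022, 0.029, -0.999], [1.0, -0.013, 0.022], [-0.012, -0.999, -0.03]]
wrist_force: [-1.0, 0.2, -0.7]
finger_gap: 0.583
```

```bash
python3 -c "
from tub import *
go(.614,-.1195,.086,88.7)"
```

```text
t 15.4 tcp [ 0.6234 -0.119   0.1086] yaw 88.7 turn 0.001 F [-1.   0.2 -0.7] gap 0.583
  at yaw 88.7 shift cm [-0.07  2.26  0.93]
  at yaw 88.7 shift cm [-0.07  2.26  0.93]
```

Emit:
send_rows([
  [0,1.0,1.2],
  [0,1.3,0],
  [0,0,0],
  [0,0,0],
  [0,0,0],
  [0,0,0],
  [0,0,0],
], turn=[0,0,0,0,0,0,0], grip=[5,5,5,1.5,1.5,1.5,1.5])

```text
t: 15.98
tcp_pos: [0.6198, -0.1196, 0.0982]
ee_rot: [[0.02, 0.049, -0.999], [1.0, -0.018, 0.019], [-0.017, -0.999, -0.049]]
wrist_force: [-0.1, -0.4, -1.0]
finger_gap: 0.277
```

```bash
python3 -c "
from tub import *
go(.5,-.1195,.25,88.7)"
```

```text
t 15.98 tcp [ 0.6198 -0.1196  0.0982] yaw 88.8 turn 0.002 F [-0.1 -0.4 -1. ] gap 0.277
  at yaw 88.8 shift cm [ -0.23 -15.18  11.98]
  at yaw 88.7 shift cm [ -0.26 -15.18  11.98]
```

Emit:
send_rows([
  [0,0,0],
  [0,0,0],
  [0,1.2,0.4],
  [0,0.5,0.2],
  [0,0,0],
  [0,0,0],
  [0,0,0],
  [0,0,0],
  [0,0,0],
], turn=[0,0,0,0,0,0,0,0,0], grip=[4.5,4.5,4.5,4.5,4.5,1.5,1.5,1.5,1.5])

```text
t: 16.73
tcp_pos: [0.615, -0.1202, 0.0804]
ee_rot: [[0.021, 0.051, -0.998], [1.0, -0.019, 0.02], [-0.018, -0.998, -0.052]]
wrist_force: [-1.0, 0.4, -0.7]
finger_gap: 0.281
```

```bash
python3 -c "
from tub import *
go(.5,-.1195,.25,88.7)"
```

```text
t 16.73 tcp [ 0.615  -0.1202  0.0804] yaw 88.8 turn 0.002 F [-1.   0.4 -0.7] gap 0.281
  at yaw 88.8 shift cm [ -0.17 -16.96  11.5 ]
  at yaw 88.7 shift cm [ -0.19 -16.96  11.5 ]
```

Good depth. Lift: straight up, then up and towards the robot.

Emit:
send_rows([
  [0,-1.5,0.2],
  [0,-2,1.2],
  [0,-2.5,2],
  [0,-2.5,2],
  [0,-2.5,2],
  [0,-2.5,2],
  [0,-2.5,2],
  [0,0,0],
], turn=[0,0,0,0,0,0,0,0], grip=[1.5,1.5,1.5,1.5,1.5,1.5,1.5,1.5])

```text
t: 17.4
tcp_pos: [0.4865, -0.114, 0.2357]
ee_rot: [[0.019, 0.039, -0.999], [1.0, -0.016, 0.019], [-0.015, -0.999, -0.04]]
wrist_force: [0.4, -0.2, 0.3]
finger_gap: 0.283
```

```bash
python3 -c "
from tub import *
go(.395,-.405,.2,88.7)
c,P=cam('scene','s7');cv2.imwrite('pics/s7c.png',cv2.resize(c['pixels'][130:340,60:340,::-1],(800,600)))"
```

```text
t 17.4 tcp [ 0.4865 -0.114   0.2357] yaw 88.9 turn 0.003 F [ 0.4 -0.2  0.3] gap 0.283
  at yaw 88.9 shift cm [-29.27   3.57   8.58]
  at yaw 88.7 shift cm [-29.3    3.57   8.48]
```

View pics/s7c.png

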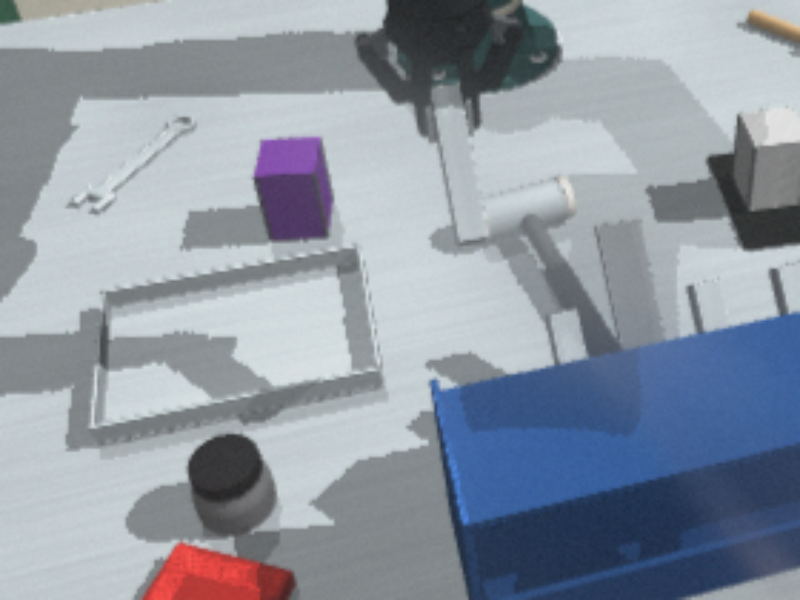

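Emit:
send_rows([
  [-3.2,0.3,0.9],
  [-3.2,0.3,0.9],
  [-3.2,0.3,0.9],
  [-3.2,0.3,0.9],
  [-3.2,0.3,0.9],
  [-3.2,0.3,0.9],
  [-3.2,0.3,0.9],
  [-3.2,0.3,0.9],
  [-3.2,0.3,0.9],
  [0,0,0],
], turn=[0,0,0,0,0,0,0,0,0,0], grip=[1.5,1.5,1.5,1.5,1.5,1.5,1.5,1.5,1.5,1.5])

```text
t: 18.28
tcp_pos: [0.4019, -0.4096, 0.1875]
ee_rot: [[0.008, 0.028, -1.0], [1.0, 0.001, 0.008], [0.001, -1.0, -0.028]]
wrist_force: [0.0, 0.3, -1.9]
finger_gap: 0.284
```

```bash
cat >> tub.py <<'E'
def held():
    "extent of the held tube, from the scene camera, around the TCP"
    o=arm.get_obs();t=np.array(o['tcp_pos']);c,P=cam('scene');d=P-t
    m=(abs(d[...,1])<.016)&(d[...,0]>-.03)&(d[...,0]<.13)&(d[...,2]<.035)&(P[...,2]>.03)
    q=d[m];print('held',len(q),'rel lo/hi',np.percentile(q,[2,98],axis=0).round(3).tolist(),'slope',np.degrees(np.arctan(np.polyfit(q[:,0],q[:,2],1)[0])).round(1))
E
python3 -c "
from tub import *
go(.395,-.405,.075,88.7);held()"
```

```text
t 18.28 tcp [ 0.4019 -0.4096  0.1875] yaw 89.5 turn 0.014 F [ 0.   0.3 -1.9] gap 0.284
  at yaw 89.5 shift cm [ 0.46 11.25  0.69]
  at yaw 88.7 shift cm [ 0.45 11.25  0.7 ]
held 657 rel lo/hi [[0.008, -0.013, -0.046], [0.091, 0.013, 0.034]] slope -40.2
```

Emit:
send_rows([
  [0.3,3,0.7],
  [0,3,0.2],
  [0,3,0.2],
  [0,1.7,0.1],
  [0,1.5,0],
  [0,1.5,0],
  [0,1.2,0],
  [0,0,0],
], turn=[0.01,0,0,0,0,0,0,0], grip=[1.5,1.5,1.5,1.5,1.5,1.5,1.5,1.5])

```text
t: 19.0
tcp_pos: [0.397, -0.4022, 0.0319]
ee_rot: [[0.015, 0.026, -1.0], [1.0, 0.001, 0.015], [0.001, -1.0, -0.026]]
wrist_force: [1.1, -1.6, 0.9]
finger_gap: 0.289
```

```bash
python3 -c "
from tub import *
go(.395,-.405,.03,88.7);held()"
```

```text
t 19.0 tcp [ 0.397  -0.4022  0.0319] yaw 89.1 turn 0.007 F [ 1.1 -1.6  0.9] gap 0.289
  at yaw 89.1 shift cm [-0.29  0.19  0.19]
  at yaw 88.7 shift cm [-0.29  0.19  0.19]
held 393 rel lo/hi [[0.006, -0.013, -0.001], [0.092, 0.014, 0.034]] slope -19.9
```

Emit:
send_rows([
  [0,1.2,0],
  [0,0,0],
  [0,0,0],
  [0,0,0],
  [0,0,0],
  [0,-3,0],
  [0,-3.5,0],
  [0,-4,0],
  [0,-4,0],
  [0,-4,0],
], turn=[0,0,0,0,0,0,0,0,0,0], grip=[1.5,1.5,4,4,4,4,4,4,4,4])

```text
t: 19.88
tcp_pos: [0.3913, -0.3926, 0.1979]
ee_rot: [[0.008, 0.007, -1.0], [1.0, 0.028, 0.008], [0.028, -1.0, -0.007]]
wrist_force: [0.5, -0.8, 0.4]
finger_gap: 0.468
```

```bash
python3 -c "
from tub import *
go(.614,-.053,.2,88.7)"
```

```text
t 19.88 tcp [ 0.3913 -0.3926  0.1979] yaw 89.6 turn 0.015 F [ 0.5 -0.8  0.4] gap 0.468
  at yaw 89.6 shift cm [ 34.14  -0.21 -22.01]
  at yaw 88.7 shift cm [ 34.46  -0.21 -21.5 ]
```

Emit:
send_rows([
  [3.4,-0.3,-2.1],
  [3.4,0,-2.1],
  [3.4,0,-2.1],
  [3.4,0,-2.1],
  [3.4,0,-2.1],
  [3.4,0,-2.1],
  [3.4,0,-2.1],
  [3.4,0,-2.1],
  [3.4,0,-2.1],
  [2.5,0,-1.7],
], turn=[0.015,0,0,0,0,0,0,0,0,0], grip=[5,5,5,5,5,5,5,5,5,5])

```text
t: 20.72
tcp_pos: [0.6142, -0.0629, 0.2267]
ee_rot: [[0.036, 0.027, -0.999], [0.999, 0.008, 0.036], [0.009, -1.0, -0.027]]
wrist_force: [0.5, -1.1, -0.0]
finger_gap: 0.59
```

```bash
python3 -c "
from tub import *
go(.614,-.053,.08,88.7);wtube(-.053)
c,P=cam('top');z=P[...,2];m=(abs(P[...,0]-.443)<.08)&(abs(P[...,1]+.325)<.115)&(z>.018)&(z<.1)
q=P[m];print(cv2.minAreaRect(q[:,:2].astype(np.float32)),np.median(q[:,2]))"
```

```text
t 20.72 tcp [ 0.6142 -0.0629  0.2267] yaw 87.9 turn -0.013 F [ 0.5 -1.1 -0. ] gap 0.59
  at yaw 87.9 shift cm [ 0.99 14.67  0.06]
  at yaw 88.7 shift cm [ 0.99 14.67  0.04]
wrist tube 1640 y [-0.0643 -0.0406] mid -0.0525 x [0.597 0.654] z [0.092 0.128]
((0.434099406003952, -0.3999037742614746), (0.029328932985663414, 0.12970352172851562), 88.46886444091797) 0.027055027826077938
```

Emit:
send_rows([
  [0.7,0,0],
  [0,3.3,0.2],
  [0,3.3,0.2],
  [0,3.3,0.2],
  [0,2.2,0.2],
  [0,0,0],
  [0,0,0],
], turn=[-0.01,0,0,0,0,0,0], grip=[5,5,5,5,5,5,5])

```text
t: 21.4
tcp_pos: [0.6092, -0.0539, 0.1037]
ee_rot: [[0.02, 0.031, -0.999], [1.0, 0.008, 0.02], [0.008, -0.999, -0.03]]
wrist_force: [-0.4, -0.9, 0.2]
finger_gap: 0.581
```

```bash
python3 -c "
from tub import *
go(.615,-.053,.08,88.7)"
```

```text
t 21.4 tcp [ 0.6092 -0.0539  0.1037] yaw 88.9 turn 0.003 F [-0.4 -0.9  0.2] gap 0.581
  at yaw 88.9 shift cm [ 0.1   2.37 -0.58]
  at yaw 88.7 shift cm [ 0.1   2.37 -0.58]
```

Emit:
send_rows([
  [0.1,1.3,-0.5],
  [0,1.2,0],
  [0,0.2,0],
  [0,0,0],
  [0,0,0],
  [0,0,0],
  [0,0,0],
], turn=[0,0,0,0,0,0,0], grip=[5,5,5,1.5,1.5,1.5,1.5])

```text
t: 21.98
tcp_pos: [0.619, -0.0549, 0.0815]
ee_rot: [[0.022, 0.041, -0.999], [1.0, 0.006, 0.022], [0.007, -0.999, -0.041]]
wrist_force: [-0.4, 0.5, -1.5]
finger_gap: 0.29
```

```bash
python3 -c "
from tub import *
go(.615,-.053,.08,88.7)"
```

```text
t 21.98 tcp [ 0.619  -0.0549  0.0815] yaw 88.7 turn 0.001 F [-0.4  0.5 -1.5] gap 0.29
  at yaw 88.7 shift cm [0.18 0.15 0.4 ]
  at yaw 88.7 shift cm [0.18 0.15 0.4 ]
```

Emit:
send_rows([
  [0,-1.5,0.2],
  [0,-2,1.2],
  [0,-2.5,2],
  [0,-2.5,2],
  [0,-2.5,2],
  [0,-2.5,2],
  [0,-2.5,2],
  [-3,0,1],
  [-3,0,1],
  [-3,0,1],
], turn=[0,0,0,0,0,0,0,0,0,0], grip=[1.5,1.5,1.5,1.5,1.5,1.5,1.5,1.5,1.5,1.5])

```text
t: 22.82
tcp_pos: [0.4615, -0.1391, 0.2441]
ee_rot: [[0.009, 0.043, -0.999], [1.0, 0.006, 0.009], [0.007, -0.999, -0.043]]
wrist_force: [0.0, 0.4, -1.6]
finger_gap: 0.281
```

```bash
python3 -c "
from tub import *
go(.395,-.348,.2,88.7);held()"
```

```text
t 22.82 tcp [ 0.4615 -0.1391  0.2441] yaw 89.5 turn 0.014 F [ 0.   0.4 -1.6] gap 0.281
  at yaw 89.5 shift cm [-20.95   4.41   6.47]
  at yaw 88.7 shift cm [-21.04   4.41   6.18]
held 593 rel lo/hi [[0.005, -0.014, -0.045], [0.088, 0.013, 0.034]] slope -40.5
```

Emit:
send_rows([
  [-3.2,0.5,0.9],
  [-3.2,0.5,0.9],
  [-3.2,0.5,0.9],
  [-3.2,0.5,0.9],
  [-3.2,0.5,0.9],
  [-3.2,0.5,0.9],
  [-0.5,0,0],
  [0,0,0],
], turn=[0.015,0,0,0,0,0,0,0], grip=[1.5,1.5,1.5,1.5,1.5,1.5,1.5,1.5])

```text
t: 23.53
tcp_pos: [0.3974, -0.3496, 0.2128]
ee_rot: [[0.033, 0.046, -0.998], [0.999, -0.004, 0.033], [-0.002, -0.999, -0.046]]
wrist_force: [0.1, 1.0, -0.3]
finger_gap: 0.285
```

```bash
python3 -c "
from tub import *
go(.395,-.348,.03,88.7);held()"
```

```text
t 23.53 tcp [ 0.3974 -0.3496  0.2128] yaw 88.1 turn -0.01 F [ 0.1  1.  -0.3] gap 0.285
  at yaw 88.1 shift cm [ 0.15 18.28  0.25]
  at yaw 88.7 shift cm [ 0.15 18.28  0.25]
held 623 rel lo/hi [[0.006, -0.014, -0.047], [0.089, 0.014, 0.033]] slope -40.5
```

Emit:
send_rows([
  [0.1,3,0.2],
  [0,3,0.2],
  [0,3,0.2],
  [0,2.3,0.1],
  [0,1.7,0.1],
  [0,1.5,0],
  [0,1.5,0],
  [0,1.2,0],
  [0,1,0],
  [0,0,0],
], turn=[0,0,0,0,0,0,0,0,0,0], grip=[1.5,1.5,1.5,1.5,1.5,1.5,1.5,1.5,1.5,1.5])

```text
t: 24.42
tcp_pos: [0.407, -0.3428, 0.0399]
ee_rot: [[0.016, 0.057, -0.998], [1.0, -0.021, 0.015], [-0.02, -0.998, -0.057]]
wrist_force: [0.3, -0.5, -1.8]
finger_gap: 0.286
```

```bash
python3 -c "
from tub import *
go(.395,-.348,.022,88.7);held()"
```

```text
t 24.42 tcp [ 0.407  -0.3428  0.0399] yaw 89.1 turn 0.006 F [ 0.3 -0.5 -1.8] gap 0.286
  at yaw 89.1 shift cm [-0.54  1.79  1.19]
  at yaw 88.7 shift cm [-0.54  1.79  1.19]
held 396 rel lo/hi [[0.004, -0.014, -0.009], [0.089, 0.014, 0.033]] slope -24.7
```

Emit:
send_rows([
  [-0.3,0.8,0.6],
  [0,1.2,0.3],
  [0,0,0],
  [0,0,0],
  [0,0,0],
  [0,-2.5,0],
  [0,-3.5,0],
  [0,-4,0],
  [0,-4,0],
  [0,-4,0],
], turn=[0,0,0,0,0,0,0,0,0,0], grip=[1.5,1.5,4,4,4,4,4,4,4,4])

```text
t: 25.3
tcp_pos: [0.3872, -0.3334, 0.1976]
ee_rot: [[0.007, 0.045, -0.999], [1.0, -0.002, 0.007], [-0.002, -0.999, -0.045]]
wrist_force: [-0.1, -0.9, -0.6]
finger_gap: 0.466
```

```bash
python3 -c "
from tub import *
go(.617,.074,.24,88.7)"
```

```text
t 25.3 tcp [ 0.3872 -0.3334  0.1976] yaw 89.6 turn 0.016 F [-0.1 -0.9 -0.6] gap 0.466
  at yaw 89.6 shift cm [ 40.89  -4.24 -22.7 ]
  at yaw 88.7 shift cm [ 41.25  -4.24 -22.05]
```

Emit:
send_rows([
  [2,-2.5,-1],
  [3.6,-0.4,-2.0],
  [3.6,0,-2.0],
  [3.6,0,-2.0],
  [3.6,0,-2.0],
  [3.6,0,-2.0],
  [3.6,0,-2.0],
  [3.6,0,-2.0],
  [3.6,0,-2.0],
  [3.6,0,-2.0],
], turn=[0.015,0,0,0,0,0,0,0,0,0], grip=[5,5,5,5,5,5,5,5,5,5])

```text
t: 26.13
tcp_pos: [0.5905, 0.0024, 0.2553]
ee_rot: [[0.038, 0.076, -0.996], [0.999, -0.028, 0.036], [-0.025, -0.997, -0.077]]
wrist_force: [0.9, -0.9, 0.1]
finger_gap: 0.586
```

```bash
python3 -c "
from tub import *
go(.617,.074,.2,88.7)
c,P=cam('top');z=P[...,2];m=(abs(P[...,0]-.443)<.08)&(abs(P[...,1]+.325)<.115)&(z>.018)&(z<.1)
n,L,S,C=cv2.connectedComponentsWithStats(m.astype(np.uint8))
for i in range(1,n):
    if S[i,4]>60: print(cv2.minAreaRect(P[L==i][:,:2].astype(np.float32)),np.median(P[L==i][:,2]))"
```

```text
t 26.13 tcp [0.5905 0.0024 0.2553] yaw 87.8 turn -0.016 F [ 0.9 -0.9  0.1] gap 0.586
  at yaw 87.8 shift cm [ 7.26  5.53 -2.38]
  at yaw 88.7 shift cm [ 7.22  5.53 -2.49]
((0.4335620105266571, -0.3406694531440735), (0.027410026639699936, 0.12939558923244476), 88.91215515136719) 0.027376439159807475
((0.43417778611183167, -0.39826563000679016), (0.027319490909576416, 0.12925389409065247), 89.87391662597656) 0.027097255005071652
```

Emit:
send_rows([
  [3.3,0,-0.6],
  [3.3,1,-0.6],
  [0,2.5,0],
  [0,0,0],
  [0,0,0],
], turn=[-0.015,0,0,0,0], grip=[5,5,5,5,5])

```text
t: 26.6
tcp_pos: [0.6118, 0.0814, 0.2194]
ee_rot: [[0.005, 0.082, -0.997], [1.0, -0.018, 0.004], [-0.018, -0.996, -0.082]]
wrist_force: [0.4, 0.3, 0.1]
finger_gap: 0.582
```

```bash
python3 -c "
from tub import *
go(.617,.074,.08,88.7);wtube(.074)"
```

```text
t 26.6 tcp [0.6118 0.0814 0.2194] yaw 89.7 turn 0.017 F [0.4 0.3 0.1] gap 0.582
  at yaw 89.7 shift cm [-0.73 13.94 -0.53]
  at yaw 88.7 shift cm [-0.72 13.94 -0.54]
wrist tube 1667 y [0.0631 0.0869] mid 0.075 x [0.599 0.656] z [0.092 0.128]
```

Emit:
send_rows([
  [-0.6,0,0.3],
  [0,3.3,0.1],
  [0,3.3,0.1],
  [0,3.3,0.1],
  [0,2,0],
  [0,0.5,0],
  [0,0,0],
], turn=[0.015,0,0,0,0,0,0], grip=[5,5,5,5,5,5,5])

```text
t: 27.23
tcp_pos: [0.6208, 0.0617, 0.1053]
ee_rot: [[0.038, 0.102, -0.994], [0.999, -0.022, 0.036], [-0.018, -0.995, -0.103]]
wrist_force: [-0.7, -0.0, 0.3]
finger_gap: 0.588
```

```bash
python3 -c "
from tub import *
go(.617,.075,.08,88.7)"
```

```text
t 27.23 tcp [0.6208 0.0617 0.1053] yaw 87.8 turn -0.015 F [-0.7 -0.   0.3] gap 0.588
  at yaw 87.8 shift cm [1.31 2.53 0.43]
  at yaw 88.7 shift cm [1.32 2.53 0.41]
```

Emit:
send_rows([
  [1.2,0,0.4],
  [0,1.2,0.2],
  [0,1.2,0.2],
  [0,0.3,0],
  [0,0,0],
], turn=[0,0,0,0,0], grip=[5,5,5,5,5])

```text
t: 27.65
tcp_pos: [0.6196, 0.073, 0.0839]
ee_rot: [[0.041, 0.115, -0.992], [0.999, -0.022, 0.039], [-0.017, -0.993, -0.116]]
wrist_force: [-0.2, 0.2, -0.0]
finger_gap: 0.588
```

```bash
python3 -c "
from tub import *
go(.617,.075,.08,88.7)"
```

```text
t 27.65 tcp [0.6196 0.073  0.0839] yaw 87.6 turn -0.019 F [-0.2  0.2 -0. ] gap 0.588
  at yaw 87.6 shift cm [0.19 0.39 0.27]
  at yaw 88.7 shift cm [0.2  0.39 0.26]
```

Emit:
send_rows([
  [0,0,0],
  [0,0,0],
  [0,0,0],
  [0,0,0],
  [0,-1.7,0],
  [0,-2.5,0.8],
  [0,-2.8,1.8],
  [0,-2.8,2],
  [0,-2.8,2],
  [0,-2.8,2],
], turn=[0,0,0,0,0,0,0,0,0,0], grip=[1.5,1.5,1.5,1.5,1.5,1.5,1.5,1.5,1.5,1.5])

```text
t: 28.48
tcp_pos: [0.5118, 0.0789, 0.222]
ee_rot: [[0.043, 0.095, -0.995], [0.999, -0.024, 0.04], [-0.02, -0.995, -0.096]]
wrist_force: [0.7, -1.3, -0.8]
finger_gap: 0.282
```

```bash
python3 -c "
from tub import *
go(.395,-.288,.25,88.7);held()"
```

```text
t 28.48 tcp [0.5118 0.0789 0.222 ] yaw 87.6 turn -0.02 F [ 0.7 -1.3 -0.8] gap 0.282
  at yaw 87.6 shift cm [-37.15  -2.8   10.11]
  at yaw 88.7 shift cm [-36.94  -2.8   10.85]
held 618 rel lo/hi [[0.005, -0.015, -0.048], [0.089, 0.012, 0.034]] slope -41.5
```

Emit:
send_rows([
  [0,-3,2.4],
  [-2.5,-1.5,2],
  [-3.5,0,0.8],
  [-3.5,0,0.8],
  [-3.5,0,0.8],
  [-3.5,0,0.8],
  [-3.5,0,0.8],
  [-3.5,0,0.8],
  [-3.5,0.5,0.8],
  [-3.5,0.5,0.8],
], turn=[-0.02,0,0,0,0,0,0,0,0,0], grip=[1.5,1.5,1.5,1.5,1.5,1.5,1.5,1.5,1.5,1.5])

```text
t: 29.37
tcp_pos: [0.3954, -0.2284, 0.2656]
ee_rot: [[0.004, 0.125, -0.992], [1.0, -0.026, 0.0], [-0.026, -0.992, -0.126]]
wrist_force: [0.5, -0.3, -1.8]
finger_gap: 0.286
```

```bash
python3 -c "
from tub import *
go(.395,-.288,.2,88.7);held()"
```

```text
t 29.37 tcp [ 0.3954 -0.2284  0.2656] yaw 89.8 turn 0.019 F [ 0.5 -0.3 -1.8] gap 0.286
  at yaw 89.8 shift cm [-5.96  6.56  0.02]
  at yaw 88.7 shift cm [-5.96  6.56 -0.09]
held 591 rel lo/hi [[0.003, -0.014, -0.05], [0.091, 0.014, 0.033]] slope -40.0
```

Emit:
send_rows([
  [-2.8,1,0],
  [-2.2,2,0.2],
  [0,3.3,0.4],
  [0,3.3,0.4],
  [0,2,0.3],
  [0,0,0],
  [0,0,0],
], turn=[0.015,0,0,0,0,0,0], grip=[1.5,1.5,1.5,1.5,1.5,1.5,1.5])

```text
t: 30.0
tcp_pos: [0.3913, -0.2983, 0.1456]
ee_rot: [[0.041, 0.122, -0.992], [0.999, -0.039, 0.037], [-0.035, -0.992, -0.124]]
wrist_force: [-0.4, -0.2, -0.6]
finger_gap: 0.285
```

```bash
python3 -c "
from tub import *
go(.395,-.285,.03,88.7);held()"
```

```text
t 30.0 tcp [ 0.3913 -0.2983  0.1456] yaw 87.6 turn -0.019 F [-0.4 -0.2 -0.6] gap 0.285
  at yaw 87.6 shift cm [ 1.34 11.56 -0.32]
  at yaw 88.7 shift cm [ 1.34 11.56 -0.34]
held 543 rel lo/hi [[0.003, -0.014, -0.045], [0.091, 0.013, 0.033]] slope -40.2
```

Emit:
send_rows([
  [1.3,1.5,0.1],
  [0,2.5,0.2],
  [0,1.7,0.2],
  [0,1.6,0.2],
  [0,1.6,0.2],
  [0,1.6,0.2],
  [0,1.4,0.1],
  [0,0,0],
], turn=[0,0,0,0,0,0,0,0], grip=[1.5,1.5,1.5,1.5,1.5,1.5,1.5,1.5])

```text
t: 30.72
tcp_pos: [0.4092, -0.2998, 0.0481]
ee_rot: [[0.037, 0.153, -0.987], [0.997, -0.07, 0.027], [-0.065, -0.986, -0.155]]
wrist_force: [-0.4, 0.2, -0.6]
finger_gap: 0.282
```

```bash
python3 -c "
from tub import *
go(.395,-.285,.022,88.7);held()"
```

```text
t 30.72 tcp [ 0.4092 -0.2998  0.0481] yaw 87.8 turn -0.015 F [-0.4  0.2 -0.6] gap 0.282
  at yaw 87.8 shift cm [1.43 2.61 1.48]
  at yaw 88.7 shift cm [1.45 2.61 1.46]
held 425 rel lo/hi [[-0.0, -0.015, -0.017], [0.093, 0.014, 0.034]] slope -27.0
```

Emit:
send_rows([
  [1.4,0.6,0.9],
  [0.4,0.8,0.8],
  [0,0.9,0],
  [0,0,0],
  [0,0,0],
], turn=[0,0,0,0,0], grip=[1.5,1.5,1.5,1.5,1.5])

```text
t: 31.18
tcp_pos: [0.4051, -0.2898, 0.0368]
ee_rot: [[0.036, 0.174, -0.984], [0.996, -0.089, 0.021], [-0.084, -0.981, -0.177]]
wrist_force: [-0.7, 0.5, -0.4]
finger_gap: 0.283
```

```bash
python3 -c "
from tub import *
go(.395,-.285,.022,88.7);held()"
```

```text
t 31.18 tcp [ 0.4051 -0.2898  0.0368] yaw 87.9 turn -0.014 F [-0.7  0.5 -0.4] gap 0.283
  at yaw 87.9 shift cm [0.44 1.48 1.02]
  at yaw 88.7 shift cm [0.46 1.48 1.02]
held 409 rel lo/hi [[-0.005, -0.014, -0.006], [0.1, 0.015, 0.034]] slope -20.1
```

Emit:
send_rows([
  [0,0,0],
  [0,0,0],
  [0,0,0],
  [0,-2.5,0],
  [0,-3.5,0],
  [0,-4,0],
  [0,-4,0],
  [0,-4,0],
  [0,0,0],
  [0,0,0],
], turn=[0,0,0,0,0,0,0,0,0,0], grip=[3.8,3.8,3.8,4,4,4,4,4,4,4])

```text
t: 32.07
tcp_pos: [0.3715, -0.2727, 0.2207]
ee_rot: [[0.036, 0.17, -0.985], [0.996, -0.086, 0.021], [-0.082, -0.982, -0.172]]
wrist_force: [0.3, 0.3, -0.3]
finger_gap: 0.467
```

```bash
cat >> tub.py <<'E'
def tray():
    c,P=cam('top');z=P[...,2];m=(abs(P[...,0]-.443)<.08)&(abs(P[...,1]+.325)<.115)&(z>.018)&(z<.1)
    n,L,S,C=cv2.connectedComponentsWithStats(m.astype(np.uint8))
    for i in range(1,n):
        if S[i,4]>60: print('tray',cv2.minAreaRect(P[L==i][:,:2].astype(np.float32)),np.median(P[L==i][:,2]))
E
python3 -c "
from tub import *
go(.619,.151,.24,88.7);tray();print(arm.get_obs()['ee_rot'],arm.get_obs()['joints'])"
```

```text
t 32.07 tcp [ 0.3715 -0.2727  0.2207] yaw 87.9 turn -0.013 F [ 0.3  0.3 -0.3] gap 0.467
  at yaw 87.9 shift cm [ 43.23  -1.93 -23.21]
  at yaw 88.7 shift cm [ 42.92  -1.93 -23.78]
tray ((0.4429541528224945, -0.2875981032848358), (0.027003709226846695, 0.1190708577632904), 85.44461822509766) 0.02771428983476365
tray ((0.4464211165904999, -0.34185680747032166), (0.027033451944589615, 0.10267126560211182), 88.16674041748047) 0.02700838923540272
tray ((0.4515361189842224, -0.39870157837867737), (0.02609788440167904, 0.09425494074821472), 88.80518341064453) 0.027195406347460316
[[ 0.03585396  0.17179602 -0.98447987]
 [ 0.99587937 -0.08825417  0.02086838]
 [-0.08329934 -0.98117141 -0.17425238]] [-0.80005933 -0.25172673  1.71612835  0.06198982  1.49294965 -2.34133217]
```

```bash
cat >> h.py <<'E'
def full(*t):
    o=arm.get_obs();p=np.array(o['tcp_pos']);R=np.array(o['ee_rot'])
    print('t',round(o['t'],2),'tcp',p.round(4),'toolx',R[:,0].round(3),'down',R[:,1].round(3),'gap',round(o['finger_gap'],3),'F',np.round(o['wrist_force'],1))
    for q in t: d=np.array(q)-p;print(q,'tool shift cm',(R.T@d*100).round(2));p=np.array(q)
E
python3 -c "
from h import *
full((.43,-.15,.25),(.61,.13,.24))"
```

```text
t 32.12 tcp [ 0.3722 -0.2732  0.2217] toolx [ 0.036  0.996 -0.083] down [ 0.172 -0.088 -0.981] gap 0.473 F [-0.5 -0.5  1.2]
(0.43, -0.15, 0.25) tool shift cm [12.24 -2.87 -5.93]
(0.61, 0.13, 0.24) tool shift cm [ 28.61   1.6  -16.96]
```

Emit:
send_rows([
  [3.4,-1,-1.7],
  [3.4,-1,-1.7],
  [3.4,-1,-1.7],
  [3.4,0,-2],
  [3.4,0,-2],
  [3.4,0,-2],
  [3.4,0,-2],
  [3.4,0,-2],
  [3.4,0,-2],
  [3.4,0,-2],
], turn=[-0.01,0,0,0,0,0,0,0,0,0], grip=[5,5,5,5,5,5,5,5,5,5])

```text
t: 32.95
tcp_pos: [0.5692, 0.0713, 0.2404]
ee_rot: [[0.044, 0.152, -0.987], [0.995, -0.091, 0.03], [-0.086, -0.984, -0.155]]
wrist_force: [1.0, -0.7, 1.3]
finger_gap: 0.585
```

```bash
python3 -c "
from h import *
full((.615,.151,.22))"
```

```text
t 32.95 tcp [0.5692 0.0713 0.2404] toolx [ 0.044  0.995 -0.086] down [ 0.152 -0.091 -0.984] gap 0.585 F [ 1.  -0.7  1.3]
(0.615, 0.151, 0.22) tool shift cm [ 8.31  1.97 -3.96]
```

Emit:
send_rows([
  [3.7,0.5,-1.4],
  [3.7,0.5,-1.4],
  [0.6,0.5,0],
  [0,0,0],
  [0,0,0],
], turn=[0,0,0,0,0], grip=[5,5,5,5,5])

```text
t: 33.37
tcp_pos: [0.6035, 0.1598, 0.2089]
ee_rot: [[0.031, 0.136, -0.99], [0.996, -0.091, 0.019], [-0.088, -0.986, -0.139]]
wrist_force: [-0.5, -0.6, -0.5]
finger_gap: 0.585
```

```bash
python3 -c "
from tub import *
full((.62,.151,.15),(.618,.151,.08));wtube(.151)"
```

```text
t 33.37 tcp [0.6035 0.1598 0.2089] toolx [ 0.031  0.996 -0.088] down [ 0.136 -0.091 -0.986] gap 0.585 F [-0.5 -0.6 -0.5]
(0.62, 0.151, 0.15) tool shift cm [-0.31  6.11 -0.83]
(0.618, 0.151, 0.08) tool shift cm [0.61 6.88 1.17]
wrist tube 1716 y [0.1408 0.165 ] mid 0.1529 x [0.601 0.658] z [0.092 0.128]
```

Emit:
send_rows([
  [0,3,0],
  [0.2,3,0],
  [0.2,2.5,0.2],
  [0.1,1.5,0.2],
  [0,0,0],
  [0,0,0],
], turn=[0,0,0,0,0,0], grip=[5,5,5,5,5,5])

```text
t: 33.92
tcp_pos: [0.6135, 0.1445, 0.1109]
ee_rot: [[0.044, 0.142, -0.989], [0.995, -0.094, 0.031], [-0.089, -0.985, -0.146]]
wrist_force: [0.1, 0.6, 0.9]
finger_gap: 0.582
```

```bash
python3 -c "
from tub import *
full((.62,.153,.08))"
```

```text
t 33.92 tcp [0.6135 0.1445 0.1109] toolx [ 0.044  0.995 -0.089] down [ 0.142 -0.094 -0.985] gap 0.582 F [0.1 0.6 0.9]
(0.62, 0.153, 0.08) tool shift cm [ 1.15  3.05 -0.17]
```

Emit:
send_rows([
  [0.8,0.8,0],
  [0.3,1.5,0],
  [0,1.0,0],
  [0,0,0],
  [0,0,0],
  [0,0,0],
  [0,0,0],
  [0,0,0],
], turn=[0,0,0,0,0,0,0,0], grip=[5,5,5,5,1.5,1.5,1.5,1.5])

```text
t: 34.58
tcp_pos: [0.6233, 0.1515, 0.086]
ee_rot: [[0.05, 0.157, -0.986], [0.995, -0.092, 0.036], [-0.085, -0.983, -0.161]]
wrist_force: [0.1, 0.9, -1.1]
finger_gap: 0.283
```

```bash
python3 -c "
from tub import *
full((.615,.153,.105),(.5,.153,.25))"
```

```text
t 34.58 tcp [0.6233 0.1515 0.086 ] toolx [ 0.05   0.995 -0.085] down [ 0.157 -0.092 -0.983] gap 0.283 F [ 0.1  0.9 -1.1]
(0.615, 0.153, 0.105) tool shift cm [-0.05 -2.01  0.52]
(0.5, 0.153, 0.25) tool shift cm [ -1.81 -16.06   9.02]
```

Emit:
send_rows([
  [0,-1.7,0.2],
  [0,-2.5,0.8],
  [-0.3,-2.8,1.6],
  [-0.3,-2.8,1.8],
  [-0.3,-2.8,1.8],
  [-0.3,-2.8,1.8],
  [-0.3,-2.8,1.8],
  [-0.3,-1.5,1.8],
  [-3,0,1.5],
  [-3,0,1.5],
], turn=[0,0,0,0,0,0,0,0,0,0], grip=[1.5,1.5,1.5,1.5,1.5,1.5,1.5,1.5,1.5,1.5])

```text
t: 35.42
tcp_pos: [0.4383, 0.1, 0.2727]
ee_rot: [[0.043, 0.158, -0.987], [0.996, -0.088, 0.029], [-0.082, -0.984, -0.161]]
wrist_force: [0.8, -1.0, -1.5]
finger_gap: 0.283
```

```bash
python3 -c "
from tub import *
full((.4,-.23,.26),(.395,-.232,.15));held()"
```

```text
t 35.42 tcp [0.4383 0.1    0.2727] toolx [ 0.043  0.996 -0.082] down [ 0.158 -0.088 -0.984] gap 0.283 F [ 0.8 -1.  -1.5]
(0.4, -0.23, 0.26) tool shift cm [-32.91   3.55   3.02]
(0.395, -0.232, 0.15) tool shift cm [ 0.68 10.76  2.26]
held 538 rel lo/hi [[0.002, -0.016, -0.046], [0.089, 0.012, 0.033]] slope -39.1
```

Emit:
send_rows([
  [-3.7,0.4,0.4],
  [-3.7,0.4,0.4],
  [-3.7,0.4,0.4],
  [-3.7,0.4,0.4],
  [-3.7,0.4,0.4],
  [-3.7,0.4,0.4],
  [-3.7,0.4,0.4],
  [-3.7,0.4,0.4],
  [-2.5,0.4,0.4],
  [0,0,0],
], turn=[0,0,0,0,0,0,0,0,0,0], grip=[1.5,1.5,1.5,1.5,1.5,1.5,1.5,1.5,1.5,1.5])

```text
t: 36.3
tcp_pos: [0.3872, -0.2378, 0.265]
ee_rot: [[0.042, 0.172, -0.984], [0.995, -0.097, 0.025], [-0.091, -0.98, -0.175]]
wrist_force: [-0.8, 0.1, -1.6]
finger_gap: 0.286
```

```bash
python3 -c "
from tub import *
full((.395,-.236,.12),(.39,-.236,.03));held()"
```

```text
t 36.3 tcp [ 0.3872 -0.2378  0.265 ] toolx [ 0.042  0.995 -0.091] down [ 0.172 -0.097 -0.98 ] gap 0.286 F [-0.8  0.1 -1.6]
(0.395, -0.236, 0.12) tool shift cm [ 1.53 14.34  1.77]
(0.39, -0.236, 0.03) tool shift cm [0.8  8.74 2.06]
held 580 rel lo/hi [[-0.0, -0.015, -0.047], [0.089, 0.014, 0.034]] slope -39.1
```

Emit:
send_rows([
  [0.4,3.2,0.4],
  [0.4,3.2,0.4],
  [0.3,3.2,0.4],
  [0.2,3,0.4],
  [0.1,1.5,0.1],
  [0,0,0],
  [0,0,0],
], turn=[0,0,0,0,0,0,0], grip=[1.5,1.5,1.5,1.5,1.5,1.5,1.5])

```text
t: 36.93
tcp_pos: [0.3998, -0.2303, 0.1232]
ee_rot: [[0.037, 0.182, -0.983], [0.995, -0.097, 0.019], [-0.092, -0.979, -0.184]]
wrist_force: [-0.7, -0.7, -0.8]
finger_gap: 0.282
```

```bash
python3 -c "
from tub import *
full((.39,-.24,.03));held()"
```

```text
t 36.93 tcp [ 0.3998 -0.2303  0.1232] toolx [ 0.037  0.995 -0.092] down [ 0.182 -0.097 -0.979] gap 0.282 F [-0.7 -0.7 -0.8]
(0.39, -0.24, 0.03) tool shift cm [-0.15  9.03  2.67]
held 490 rel lo/hi [[-0.0, -0.015, -0.042], [0.09, 0.014, 0.033]] slope -38.2
```

Emit:
send_rows([
  [0,2,0.4],
  [0,2,0.4],
  [0,1.6,0.4],
  [0,1.6,0.4],
  [0,1.6,0.4],
  [0,1.2,0.4],
  [0,0.8,0.3],
  [0,0,0],
], turn=[0,0,0,0,0,0,0,0], grip=[1.5,1.5,1.5,1.5,1.5,1.5,1.5,1.5])

```text
t: 37.65
tcp_pos: [0.4111, -0.2506, 0.0388]
ee_rot: [[0.035, 0.222, -0.974], [0.992, -0.127, 0.007], [-0.122, -0.967, -0.225]]
wrist_force: [0.9, 0.1, -0.9]
finger_gap: 0.285
```

```bash
python3 -c "
from tub import *
full((.39,-.24,.03));held()"
```

```text
t 37.65 tcp [ 0.4111 -0.2506  0.0388] toolx [ 0.035  0.992 -0.122] down [ 0.222 -0.127 -0.967] gap 0.285 F [ 0.9  0.1 -0.9]
(0.39, -0.24, 0.03) tool shift cm [1.09 0.25 2.26]
held 397 rel lo/hi [[-0.004, -0.014, -0.008], [0.097, 0.015, 0.034]] slope -21.7
```

Emit:
send_rows([
  [0.9,0.3,0.8],
  [0,0.6,0.5],
  [0,0,0],
  [0,0,0],
  [0,0,0],
  [0,0,0],
  [0,-2.5,0],
  [0,-3.5,0],
  [0,-4,0],
  [0,-4,0],
], turn=[0,0,0,0,0,0,0,0,0,0], grip=[1.5,1.5,1.5,3.5,3.5,3.5,3.5,3.5,3.5,3.5])

```text
t: 38.53
tcp_pos: [0.3657, -0.2201, 0.1594]
ee_rot: [[0.031, 0.212, -0.977], [0.993, -0.116, 0.006], [-0.112, -0.97, -0.214]]
wrist_force: [1.3, -1.5, -0.2]
finger_gap: 0.406
```

```bash
python3 -c "
from tub import *
full((.40,.013,.2));tray()
c,P=cam('scene','s9')"
```

```text
t 38.53 tcp [ 0.3657 -0.2201  0.1594] toolx [ 0.031  0.993 -0.112] down [ 0.212 -0.116 -0.97 ] gap 0.406 F [ 1.3 -1.5 -0.2]
(0.4, 0.013, 0.2) tool shift cm [22.8  -5.92 -4.07]
tray ((0.4366624057292938, -0.24152342975139618), (0.026955194771289825, 0.12596601247787476), 84.69398498535156) 0.02795945945040934
tray ((0.4378225803375244, -0.2873952090740204), (0.027011912316083908, 0.1286914050579071), 85.76933288574219) 0.02756167205168425
tray ((0.4332175552845001, -0.34156253933906555), (0.02714061178267002, 0.12910562753677368), 88.04441833496094) 0.027409353708063966
tray ((0.43431076407432556, -0.3982458710670471), (0.02905149944126606, 0.12942789494991302), 89.99806213378906) 0.027141486267457493
```

View pics/s9.png

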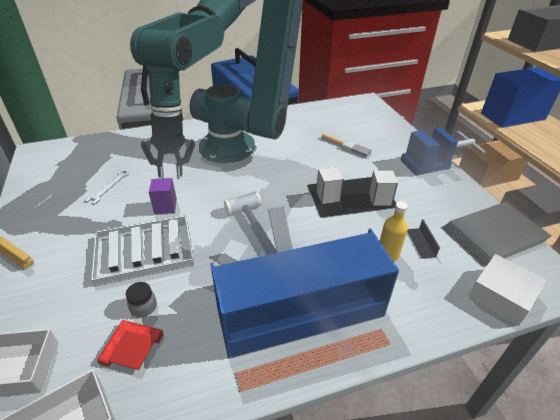

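Emit:
send_rows([
  [3.2,-1.5,-0.8],
  [3.2,-0.8,-0.8],
  [3.2,-0.5,-0.8],
  [3.2,0,-0.8],
  [3.2,0,-0.8],
  [3.2,0,-1.2],
  [3.2,0,-1.2],
  [1.2,0,-1.2],
  [0,0,0],
  [0,0,0],
], turn=[0,0,0,0,0,0,0,0,0,0], grip=[0,0,0,0,0,0,0,0,0,0])

```text
t: 39.47
tcp_pos: [0.4471, 0.0214, 0.1817]
ee_rot: [[0.042, 0.224, -0.974], [0.991, -0.133, 0.012], [-0.127, -0.966, -0.227]]
wrist_force: [0.4, -0.2, -0.3]
finger_gap: -0.001
```

```bash
python3 -c "
from tub import *
full((.51,.013,.13),(.55,.013,.14),(.61,.013,.175),(.68,.013,.19))"
```

```text
t 39.47 tcp [0.4471 0.0214 0.1817] toolx [ 0.042  0.991 -0.127] down [ 0.224 -0.133 -0.966] gap -0.001 F [ 0.4 -0.2 -0.3]
(0.51, 0.013, 0.13) tool shift cm [ 0.08  6.51 -4.96]
(0.55, 0.013, 0.14) tool shift cm [ 0.04 -0.07 -4.12]
(0.61, 0.013, 0.175) tool shift cm [-0.19 -2.04 -6.64]
(0.68, 0.013, 0.19) tool shift cm [ 0.1   0.12 -7.16]
```

Emit:
send_rows([
  [0,3,0],
  [0.2,3,-0.5],
  [0.1,1,-2],
  [0,0,-2],
  [0,0,0],
], turn=[0,0,0,0,0], grip=[0,0,0,0,0])

```text
t: 39.88
tcp_pos: [0.5052, 0.0096, 0.1201]
ee_rot: [[0.046, 0.22, -0.975], [0.991, -0.136, 0.016], [-0.129, -0.966, -0.224]]
wrist_force: [-0.2, -1.2, 1.0]
finger_gap: -0.001
```

```bash
python3 -c "
from tub import *
full((.55,.013,.14),(.61,.013,.175),(.68,.013,.19))"
```

```text
t 39.88 tcp [0.5052 0.0096 0.1201] toolx [ 0.046  0.991 -0.129] down [ 0.22  -0.136 -0.966] gap -0.001 F [-0.2 -1.2  1. ]
(0.55, 0.013, 0.14) tool shift cm [ 0.29 -0.99 -4.81]
(0.61, 0.013, 0.175) tool shift cm [-0.18 -2.06 -6.63]
(0.68, 0.013, 0.19) tool shift cm [ 0.13  0.09 -7.16]
```

Emit:
send_rows([
  [0.2,-0.5,-2.3],
  [0.1,-0.5,-2.3],
  [0,-0.8,-2.2],
  [0,-0.8,-2.2],
  [0,-0.5,-2.2],
  [0,0,-2],
  [0,0,-2],
  [0,0,-2],
  [0,0,0],
], turn=[0,0,0,0,0,0,0,0,0], grip=[0,0,0,0,0,0,0,0,0])

```text
t: 40.63
tcp_pos: [0.6537, 0.0009, 0.1786]
ee_rot: [[0.059, 0.18, -0.982], [0.99, -0.14, 0.034], [-0.131, -0.974, -0.187]]
wrist_force: [-0.3, -0.2, 0.4]
finger_gap: 0.0
```

```bash
python3 -c "
from tub import *
full((.685,.013,.19))
c,P=cam('scene');z=P[...,2];m=(abs(P[...,1]-.013)<.018)&(abs(P[...,0]-.68)<.05)&(z>.175)
print(m.sum(),np.nanpercentile(P[m],[2,50,98],axis=0).round(3))"
```

```text
t 40.63 tcp [0.6537 0.0009 0.1786] toolx [ 0.059  0.99  -0.131] down [ 0.18  -0.14  -0.974] gap 0.0 F [-0.3 -0.2  0.4]
(0.685, 0.013, 0.19) tool shift cm [ 1.23 -0.71 -3.24]
2394 [[ 0.631 -0.004  0.184]
 [ 0.648  0.014  0.353]
 [ 0.674  0.03   0.513]]
```

Emit:
send_rows([
  [0.8,-0.3,-1.2],
  [0.3,-0.2,-1.2],
  [0,0,-0.9],
  [0,0,0],
], turn=[0,0,0,0], grip=[0,0,0,0])

```text
t: 41.02
tcp_pos: [0.6772, 0.0074, 0.1847]
ee_rot: [[0.063, 0.164, -0.984], [0.989, -0.142, 0.04], [-0.134, -0.976, -0.172]]
wrist_force: [-1.0, -0.0, -0.3]
finger_gap: -0.0
```

```bash
cat >> tub.py <<'E'
def tongue():
    c,P=cam('scene');I=c['pixels'].astype(int);z=P[...,2]
    m=(abs(P[...,1]-.013)<.016)&(abs(P[...,0]-.68)<.05)&(z>.175)&(z<.22)&(I.sum(-1)>200)
    q=P[m];print('tongue back face',len(q));
    if len(q): print(np.nanpercentile(q,[5,50,95],axis=0).round(3),'tilt from x', np.arctan2(.6975-np.median(q[:,0]),np.median(q[:,2])-.015).round(3),'slope',(-np.polyfit(q[:,2],q[:,0],1)[0]).round(3))
E
python3 -c "
from tub import *
full((.685,.013,.19));tongue()"
```

```text
t 41.02 tcp [0.6772 0.0074 0.1847] toolx [ 0.063  0.989 -0.134] down [ 0.164 -0.142 -0.976] gap -0.0 F [-1.  -0.  -0.3]
(0.685, 0.013, 0.19) tool shift cm [ 0.54 -0.47 -0.83]
tongue back face 288
[[ 0.677 -0.002  0.179]
 [ 0.696  0.011  0.206]
 [ 0.698  0.027  0.217]] tilt from x 0.009 slope 0.328
```

Emit:
send_rows([
  [0,0,-0.7],
  [0,0,-0.7],
  [0,0,-0.7],
], turn=[0,0,0], grip=[0,0,0])

```text
t: 41.32
tcp_pos: [0.6802, 0.0071, 0.1854]
ee_rot: [[0.062, 0.122, -0.991], [0.989, -0.141, 0.044], [-0.134, -0.982, -0.13]]
wrist_force: [-21.2, 2.2, 7.9]
finger_gap: 0.003
```

At the stop (21 N). Retreat and check.

Emit:
send_rows([
  [0,0,2],
  [0,0,3],
  [0,0,3.5],
  [0,0,3.5],
  [0,-2,3.5],
  [0,-2,3],
  [0,0,0],
  [0,0,0],
], turn=[0,0,0,0,0,0,0,0], grip=[0,0,0,0,0,0,0,0])

```text
t: 41.98
tcp_pos: [0.4794, 0.0193, 0.1981]
ee_rot: [[0.064, 0.115, -0.991], [0.989, -0.142, 0.047], [-0.135, -0.983, -0.123]]
wrist_force: [0.5, -1.3, 0.3]
finger_gap: 0.0
```

```bash
python3 -c "
from tub import *
full();tongue();tray()
c,P=cam('scene','s10');z=P[...,2]
m=(abs(z-.095)<.008)&(abs(P[...,0]-.4)<.1)&(abs(P[...,1]-.32)<.16)
n,L,S,C=cv2.connectedComponentsWithStats(m.astype(np.uint8))
for i in range(1,n):
    if S[i,4]>60: print('box',cv2.minAreaRect(P[L==i][:,:2].astype(np.float32)))
d,Q=cam('top','t10')
"
```

```text
t 41.98 tcp [0.4794 0.0193 0.1981] toolx [ 0.064  0.989 -0.135] down [ 0.115 -0.142 -0.983] gap 0.0 F [ 0.5 -1.3  0.3]
tongue back face 210
[[ 0.692 -0.001  0.177]
 [ 0.698  0.013  0.2  ]
 [ 0.7    0.028  0.214]] tilt from x -0.001 slope 0.06
tray ((0.43458086252212524, -0.24190576374530792), (0.026079850271344185, 0.1299443542957306), 84.46096801757812) 0.027514167316515126
tray ((0.4373002350330353, -0.28764608502388), (0.02770966663956642, 0.13052169978618622), 85.64796447753906) 0.02766795952829737
tray ((0.43354812264442444, -0.34150785207748413), (0.027967415750026703, 0.12969373166561127), 88.07844543457031) 0.02762136313183694
tray ((0.43410277366638184, -0.398783802986145), (0.02705228701233864, 0.12892387807369232), 89.99252319335938) 0.027334852971417467
box ((0.38931775093078613, 0.24017289280891418), (0.060818515717983246, 0.0619317851960659), 84.731689453125)
box ((0.44885489344596863, 0.39242082834243774), (0.06217089667916298, 0.06603968143463135), 72.63526153564453)
```

View pics/t10.png

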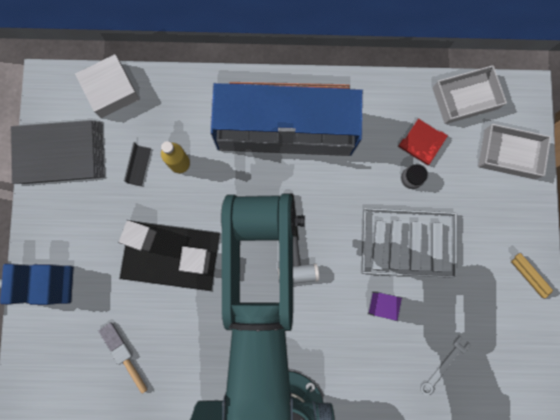

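```bash
python3 -c "
from bench import arm
print(arm.finish_job())"
```

```text
the job is handed in; nothing more can be done
None
```

I finished the whole sequence and handed the job in at about 42 s of robot time; the hand-in reports no verdict. I moved both welded boxes to the mat, hooked the bin out to its stop (measured 0.82 rad), laid all four tube stubs flat in the tray, and pushed the empty bin shut.

**Last checks, before handing in**
- **Bin:** the tongue's back face gave a tilt of about 0 rad by position and 0.06 by its fitted slope. The slope is the noisier measurement. I pushed the bin until the stop gave 21 N, so I take it as shut.
- **Tubes:** all four lie flat inside the tray walls, with their tops about 27 mm up.
- **Boxes:** both are on the mat, centres at (0.449, 0.392) and (0.389, 0.240). The first box shifted about 4 cm on the mat after I placed it, but stayed fully on it.
- **Bystanders and arm:** in the last picture the bystanders looked unmoved, though the arm partly hid the mallet. I did not re-measure them. The gripper was clear of everything.

**What did not go cleanly**
- The second box was gripped tilted by about 10 to 12 degrees, and it settled upright when released.
- The tool drifted to about 15 degrees off vertical over the run. I corrected for this in the later moves.

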